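# Put the staples and tape away and close up the case

## Task

Put all the loose stock away: the staple boxes in one straight row on the black strip in the grey case, end to end with their length along the strip, and the tape rolls lying flat side by side in one straight row on the black strip in the wooden tray, every item within its strip and no more than 20 mm (a finger's width) from the next one. Once all the staple boxes are in their row, shut the case's lid fully, and only then press both clamps fully down onto it. Leave the other things on the counter where they are.

Things in the scene. Friction and masses are not known exactly. Their poses are not given: they have to be found in the camera images.
- case: open grey plastic case fixed to the counter, for the staple boxes: 120 (x) x 200 (y) x 45 mm high, walls and floor 5 mm. Origin: centre of its underside; x from its front (robot side, clamps) to its back (lid hinge), z up. A flat black strip 54 mm wide and 188 mm long runs along y through the middle of the inner floor (its top at z = 5.6 mm).
- tray: shallow open wooden tray fixed to the counter beside the case, for the tape rolls: 120 (x) x 210 (y) x 14 mm high, walls and floor 4 mm. Origin: centre of its underside, z up. A flat black strip 70 mm wide and 200 mm long runs along y through the middle of the floor (its top at z = 4.6 mm). Case and tray may swap sides.
- lid (a joint): hinge of the case's grey lid (120 x 200 x 8 mm plate), rad: 0 shut flat on the rim, starts at 1.62 to 1.8, standing open just past upright at the back, limit 1.9. Axis along case y. Stiff hinge: the lid stays at any angle and takes about 2 to 3 N at its free edge to swing.
- lid_hinge (a point): point on the lid's hinge axis, middle of its length, at case (60, 0, 45.5) mm.
- lid_edge (a point): middle of the lid's free edge on its outer face, 120 mm from the hinge axis; the outer face is the upper one when shut (then 8 mm above the hinge axis) and faces away from the robot when open.
- lid_handle (a point): outer end of the black knob on the lid's outer face, 90 mm from the hinge axis on the centre line, standing 35 mm off that face.
- clamp_left (a joint): left steel swing clamp at the case's front, a flat arm 78 x 18 x 10 mm on a pivot along case y, rad: 0 down flat on the lid, pointing to the back of the case, 1.57 upright, more leans to the robot, limit 2.0; starts at 1.4 to 1.62. Stiff pivot: it stays at any angle and takes about 1 to 2 N near its tip.
- clamp_left_pivot (a point): pivot of the left clamp, at case (-72, 55, 53.5) mm, between two posts 62 mm high with 20 mm between them, 40 mm over both.
- clamp_left_tip (a point): free end of the left clamp arm on its outer face (the upper face when down), 78 mm from the pivot along the arm; that face is 13 mm off the line from the pivot along the arm.
- clamp_right (a joint): right steel swing clamp at the case's front, a flat arm 78 x 18 x 10 mm on a pivot along case y, rad: 0 down flat on the lid, pointing to the back of the case, 1.57 upright, more leans to the robot, limit 2.0; starts at 1.4 to 1.62. Stiff pivot: it stays at any angle and takes about 1 to 2 N near its tip.
- clamp_right_pivot (a point): pivot of the right clamp, at case (-72, -55, 53.5) mm, between two posts 62 mm high with 20 mm between them, 40 mm over both.
- clamp_right_tip (a point): free end of the right clamp arm on its outer face (the upper face when down), 78 mm from the pivot along the arm; that face is 13 mm off the line from the pivot along the arm.
- roll1: roll of paper tape lying flat, a solid disc (its core is plugged) 54 mm across and 26 mm high, 50 to 100 g; origin at its middle (13 mm above what it lies on), z along its axis. May be absent.
- roll2: roll of paper tape lying flat, a solid disc (its core is plugged) 54 mm across and 26 mm high, 50 to 100 g; origin at its middle (13 mm above what it lies on), z along its axis. May be absent.
- roll3: roll of paper tape lying flat, a solid disc (its core is plugged) 54 mm across and 26 mm high, 50 to 100 g; origin at its middle (13 mm above what it lies on), z along its axis. May be absent.
- box1: small cardboard box of staples, 50 mm (its x) x 34 x 34 mm, 60 to 130 g; origin at its middle (17 mm above what it lies on), x along its length. May be absent.
- box2: small cardboard box of staples, 50 mm (its x) x 34 x 34 mm, 60 to 130 g; origin at its middle (17 mm above what it lies on), x along its length. May be absent.
- box3: small cardboard box of staples, 50 mm (its x) x 34 x 34 mm, 60 to 130 g; origin at its middle (17 mm above what it lies on), x along its length. May be absent.
- stapler: bystander, leave it: a small desk stapler, 130 x 36 x 49 mm; origin at the centre of its underside.
- pen_cup: bystander, leave it: an empty white pen cup, 72 mm across, 95 mm high; origin at the centre of its underside.
- glue_stick: bystander, leave it: a white glue stick standing upright, 28 mm across, 86 mm high; origin at the centre of its underside.
- eraser: bystander, leave it: a white eraser, 45 x 22 x 12 mm; origin at the centre of its underside.
- card_pack: bystander, leave it: a flat pack of cards, 70 x 100 x 15 mm; origin at the centre of its underside.

How it is judged:
On the way, in this order (a step that is already met when the one before it is completed fails the run):
1. all the staple boxes present lie in their row in the case (x of box1 in the frame of case between -0.012 and 0.012 m and y of box1 in the frame of case between -0.08 and 0.08 m and angle between the x axis of each of box1, box2, box3 and the y axis of case, either way round below 0.2 rad and z of each of box1, box2, box3 in the frame of case below 0.03 m and (distance between box1 and box2 below 0.075 m or distance between box1 and box3 below 0.075 m) and linear speed of each of box1, box2, box3 below 0.03 m/s and x of box2 in the frame of case between -0.012 and 0.012 m and y of box2 in the frame of case between -0.08 and 0.08 m and (distance between box2 and box1 below 0.075 m or distance between box2 and box3 below 0.075 m) and x of box3 in the frame of case between -0.012 and 0.012 m and y of box3 in the frame of case between -0.08 and 0.08 m and (distance between box3 and box1 below 0.075 m or distance between box3 and box2 below 0.075 m)), for 0.3 s.
2. the lid is fully shut (value of joint lid below 0.04 rad), for 0.2 s.
3. both clamps are down (value of joint each of clamp_left, clamp_right below 0.12 rad), for 0.2 s.
At the end, for the whole second after the job is handed in: Boxes in the case lengthwise (0.2 rad) and rolls flat in the tray, each within 12 mm of its strip's centre line and within 75 mm (boxes) or 79 mm (rolls) centre to centre of one of its kind, at rest; lid shut to 0.04 rad, both clamps down to 0.12 rad (all of step 1 and all of step 3 and x of roll1 in the frame of tray between -0.012 and 0.012 m and y of roll1 in the frame of tray between -0.08 and 0.08 m and angle between the z axis of each of roll1, roll2, roll3 and the z axis of tray, either way round below 0.12 rad and z of each of roll1, roll2, roll3 in the frame of tray below 0.025 m and (distance between roll1 and roll2 below 0.079 m or distance between roll1 and roll3 below 0.079 m) and linear speed of each of roll1, roll2, roll3 below 0.03 m/s and x of roll2 in the frame of tray between -0.012 and 0.012 m and y of roll2 in the frame of tray between -0.08 and 0.08 m and (distance between roll2 and roll1 below 0.079 m or distance between roll2 and roll3 below 0.079 m) and x of roll3 in the frame of tray between -0.012 and 0.012 m and y of roll3 in the frame of tray between -0.08 and 0.08 m and (distance between roll3 and roll1 below 0.079 m or distance between roll3 and roll2 below 0.079 m) and value of joint lid below 0.04 rad); the robot touches nothing.
It fails at once if a bystander is pushed more than 40 mm from its place (distance of any of stapler, pen_cup, glue_stick, eraser, card_pack from where it was at the start of the episode above 0.04 m).
It fails at once if a clamp is put down while the lid is open (value of joint lid above 0.3 rad and value of joint any of clamp_left, clamp_right below 0.3 rad).
Of roll1, roll2, roll3 only 2 to 3 are there at a start; the rules pass over those that are not, and their reading is None.
Of box1, box2, box3 only 2 to 3 are there at a start; the rules pass over those that are not, and their reading is None.
At some moment in a run one of roll1, roll2, roll3 may be knocked a few centimetres aside while the robot is not near it.
Once in a run the grip may slacken for a moment while it holds something.
It also fails if it takes over 208 s, if anything falls off the work surface, if the arm or the gripper's body presses on something with over 40 N, if the wrist force passes 120 N, or if a joint passes its speed limit or range.

## Robot

A 7-joint arm with a two-finger parallel gripper is mounted at the origin on the work surface. World frame = base frame: x ahead of the robot, y to its left, z up, the work surface at z = 0. Lengths are in m, angles in rad, forces in N, time in s.
With the tool pointing down it reaches from about 0.4 to 0.85 m from the base axis. Payload 4.5 kg.
Tool frame: the origin (TCP) lies at the very end of the fingers, on their centre line; the grasp point (between the pads) lies 19 mm behind it; z points along the fingers, y is the line along which they close (so a half turn about z gives the same grasp; the last joint's range is limited). The gripper opens to 88 mm and grips with 3 to 60 N. Pads are 18 mm wide; open, the fingers measure 123 mm over their backs; the gripper's body (75 mm by 187 mm) begins 45 mm behind the grasp point.
Start: joints at [-1.181, 0.689, -0.195, 1.565, 0.157, 0.902, -0.215], TCP at [0.218, 0.586, 0.239] pointing down, gripper open.
Joint ranges: [-3.01, 3.01], [-0.46, 2.08], [-1.47, 1.51], [0.13, 2.56], [-1, 4.14], [0.04, 2.09], [-2.66, 2.66]. Speed limits (rad/s): [2.57, 2.57, 3.14, 3.14, 3.14, 3.14, 3.14].

## Interface

Orientations are given as a unit quaternion [x, y, z, w].
In Python, from plant import r gives the robot as it stands. The module is installed in compiled form; this text tells all that it offers.
- The arm moves only by the shell command python3 -m pendant 'ROWS' [FORCE]. ROWS is JSON, one flat list of numbers, 7 for each row, row after row: the opening, from 0 (shut) to 1 (fully open), then the shift along the tool's x, y, z scaled (see below), then the turn, a rotation vector about the tool's x, y, z scaled (see below). A call has 1 to 12 rows; each row is the pose to reach, as a shift and turn from the pose commanded when the call began, along the tool's axes at that moment; what a row does not reach only later rows make up. The controller multiplies each number of a shift by 0.15 m and each number of a turn by pi/2 rad. A row lasts 1/10 s, in which the tool goes at most 50 mm and 8.59 degrees, less where a joint would pass 70% of its speed; a pose out of reach is approached as far as the arm can. A call with a number of a shift or a turn outside -1 to 1 is refused whole. A call with a gripper value outside its range is refused whole. The fingers move at their own pace and stop on an object; FORCE is the grip in N (left out, the last holds). Time passes only in rows, so rows that repeat a pose let the fingers close. It gives the time, the measured TCP pose, the force, the opening and the grip force at its end, in the units of the state.
- r.get_state(): the state, without advancing time (a new reading comes with each control period).
- r.snapshot(name): name is "scene" or "top" or "wrist"; returns a dict with "img" (420x560x3 uint8, red, green, blue), "mtx" (3x3 intrinsics, pixels), "cam_to_world" (4x4, takes a point from camera to world coordinates). Camera axes: x right, y up, looking along -z (the intrinsics and any distortion apply to the point x, -y, -z); pixel columns grow to the right and rows downward; lengths in m; the calibration is good to about 2 mm. A picture is of the moment at which its call begins. There is no depth.
- r.finish_job(): hands the job in; it is judged then, once.
The state is a dict: "clock": time; "q": joint angles; "qd": joint speeds; "joint_torque": joint torques, N m; "tool_pos": TCP position; "eef_rot": TCP orientation; "contact_force": force on the tool from outside, world axes, zero at the start; "moment": the same for the moment, N m; "opening": opening from 0.0 (shut) to 1.0 (fully open); "finger_force": force on a finger pad.
Only numpy, scipy, OpenCV 4.12 (cv2) and the standard library are available. Lean on these libraries where they do the work, as an engineer would, in place of code of your own. Each camera call takes 0.05 s, during which the arm holds its last target. There are 200 camera calls.

## Working session

There is one attempt and no reset: what is moved stays moved. The work goes in short steps, Python scripts to look and compute and a shell command to move; the robot and the scene stay as the last step left them, time stands still between calls to the robot, and variables do not carry over. Pictures are saved under pics/ and viewed, at most 14 in all, crops included, and the job is handed in when it is done.

```bash
mkdir -p pics; python3 - <<'E'
from plant import r
import cv2
s=r.get_state(); print(s)
for n in ("scene","top","wrist"):
    d=r.snapshot(n); cv2.imwrite(f"pics/{n}0.png",d["img"][:,:,::-1]); print(n,d["mtx"].round(1).tolist(),d["cam_to_world"].round(4).tolist())
E
```

```text
{'clock': 0.0, 'q': array([-1.18120752,  0.68998183, -0.19448266,  1.56632006,  0.15730228,
        0.90249174, -0.21509796]), 'qd': array([ 0.00125203,  0.00121447, -0.0005217 , -0.0010601 ,  0.00054598,
        0.00083062, -0.00103946]), 'joint_torque': array([ 5.81822428e-05, -5.27566373e+01, -1.26701351e+00, -1.53434712e+01,
       -5.26474952e-02,  6.14398610e-03,  1.56843007e-04]), 'tool_pos': array([0.21755312, 0.58525427, 0.23791696]), 'eef_rot': array([ 1.76927641e-01,  9.84223445e-01, -9.01729193e-04, -8.52071897e-05]), 'contact_force': array([-0.1546993 ,  0.19645142,  0.03617098]), 'moment': array([ 0.03314493,  0.02215243, -0.01266382]), 'finger_force': 0.0, 'opening': 0.9999689964891116}
scene [[481.1, 0.0, 284.7], [0.0, 481.1, 203.0], [0.0, 0.0, 1.0]] [[-0.8715, -0.3373, 0.3559, 0.9669], [0.4903, -0.593, 0.6387, 0.9037], [-0.0044, 0.7311, 0.6822, 1.0589], [0.0, 0.0, 0.0, 1.0]]
top [[510.5, 0.0, 281.0], [0.0, 510.5, 211.7], [0.0, 0.0, 1.0]] [[-0.0039, 0.9937, -0.1118, 0.3466], [-1.0, -0.0029, 0.0086, 0.0088], [0.0082, 0.1118, 0.9937, 1.4061], [0.0, 0.0, 0.0, 1.0]]
wrist [[363.6, 0.0, 285.6], [0.0, 363.6, 208.7], [0.0, 0.0, 1.0]] [[0.3484, -0.898, -0.2687, 0.1479], [0.9373, 0.3335, 0.1009, 0.6118], [-0.001, -0.287, 0.9579, 0.3845], [0.0, 0.0, 0.0, 1.0]]
```

View pics/top0.png

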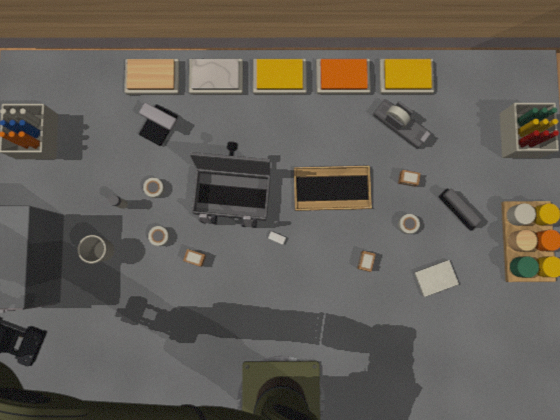

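View pics/scene0.png

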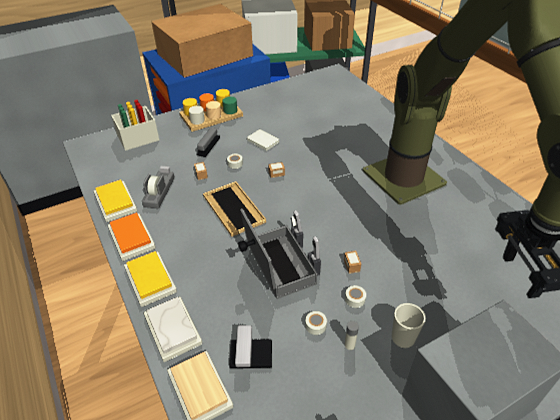

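Top view: rolls at about (153,187), (158,236) and (410,224); boxes at (194,257), (368,260) and (409,178). The case is at (232,190) and the tray at (332,188). I'll enlarge the views to measure these.

```bash
python3 - <<'E'
import cv2,numpy as np
t=cv2.imread("pics/top0.png"); s=cv2.imread("pics/scene0.png")
def c(im,x,y,w,h,k): return cv2.resize(im[y:y+h,x:x+w],None,fx=k,fy=k,interpolation=cv2.INTER_CUBIC)
cv2.imwrite("pics/t_l.png",c(t,135,150,160,120,5))
cv2.imwrite("pics/t_r.png",c(t,285,155,150,120,5))
cv2.imwrite("pics/s_c.png",c(s,190,140,190,200,3))
E
```

```text
(no output)
```

View pics/t_l.png

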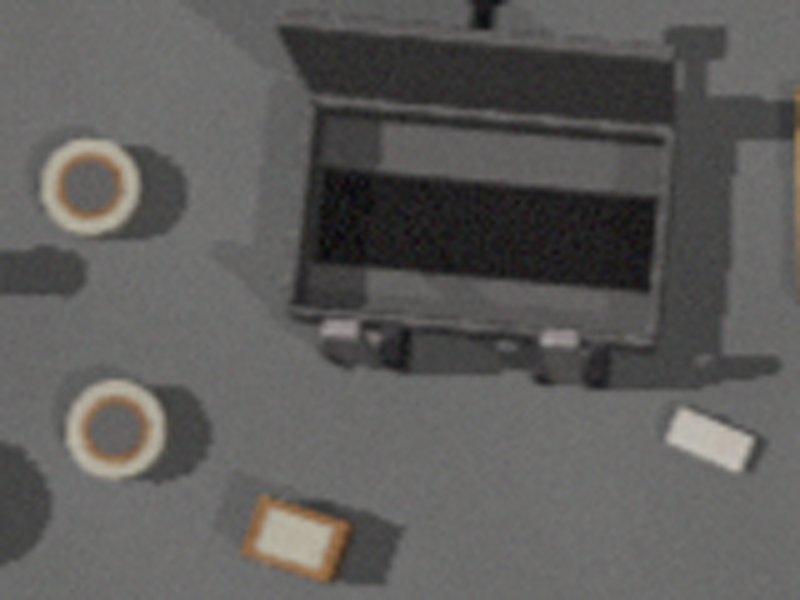

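View pics/t_r.png

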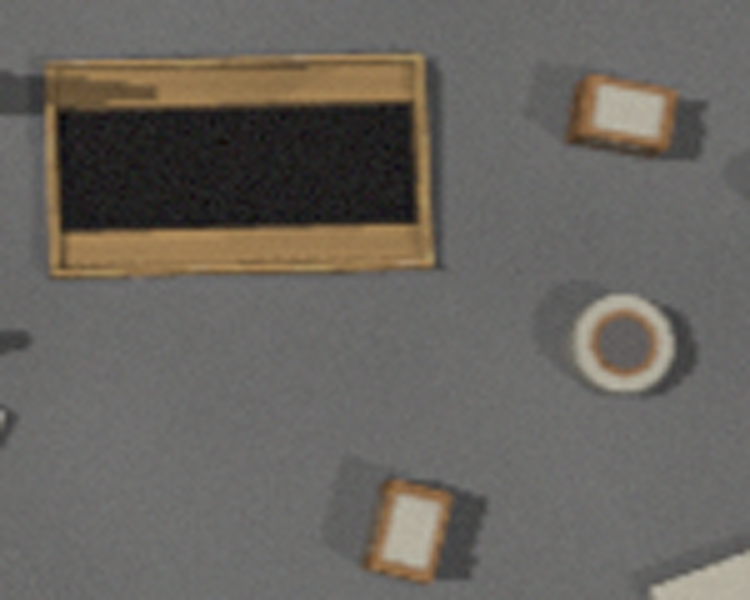

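View pics/s_c.png

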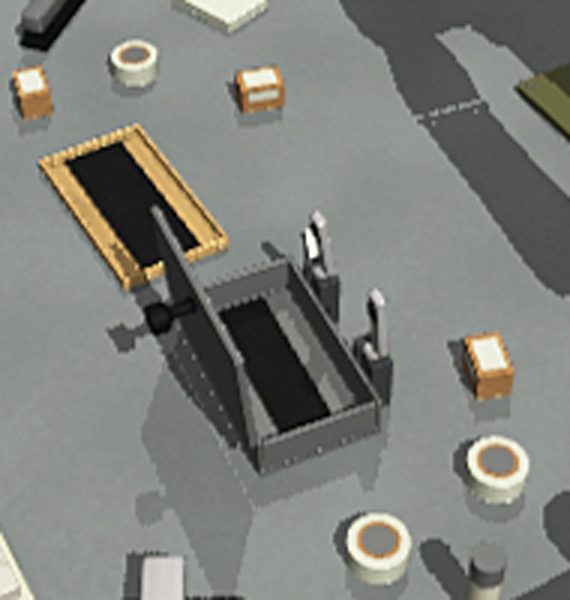

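Crop readings: the rolls' top centres in t_l are (90,187) and (116,429), and in t_r (624,343). Box labels are at t_l (296,536), t_r (415,526) and t_r (627,110). The case strip corners in t_l are (325,168), (657,197), (648,290) and (316,262). Matching scene points come from s_c. Next I'll triangulate them.

```bash
cat > h.py <<'E'
import numpy as np, cv2
from scipy.spatial.transform import Rotation as R
K={"top":(np.array([[510.5,0,281.0],[0,510.5,211.7],[0,0,1]]),np.array([[-0.0039,0.9937,-0.1118,0.3466],[-1,-0.0029,0.0086,0.0088],[0.0082,0.1118,0.9937,1.4061],[0,0,0,1]])),
"scene":(np.array([[481.1,0,284.7],[0,481.1,203.0],[0,0,1]]),np.array([[-0.8715,-0.3373,0.3559,0.9669],[0.4903,-0.593,0.6387,0.9037],[-0.0044,0.7311,0.6822,1.0589],[0,0,0,1]]))}
def ray(cam,u,v):
    m,T=K[cam] if isinstance(cam,str) else cam
    d=np.linalg.inv(m)@[u,v,1]; d=T[:3,:3]@(d*[1,-1,-1]); return T[:3,3],d/np.linalg.norm(d)
def tri(*obs):
    A=np.zeros((3,3));b=np.zeros(3)
    L=[ray(*o) for o in obs]
    for o,d in L: P=np.eye(3)-np.outer(d,d);A+=P;b+=P@o
    x=np.linalg.solve(A,b); return x,max(np.linalg.norm((np.eye(3)-np.outer(d,d))@(x-o)) for o,d in L)
def plane(cam,u,v,z):
    o,d=ray(cam,u,v); return o+d*(z-o[2])/d[2]
def proj(cam,p):
    m,T=K[cam] if isinstance(cam,str) else cam
    q=T[:3,:3].T@(np.asarray(p)-T[:3,3]); q=m@(q*[1,-1,-1]); return q[:2]/q[2]
def cam(d): return (d["mtx"],d["cam_to_world"])
def go(p,yaw,R0=None,p0=None):
    """units to move TCP to p, tool down, tool y axis at angle yaw (mod pi) in world xy"""
    from plant import r
    s=r.get_state(); p0=s["tool_pos"]; R0=R.from_quat(s["eef_rot"])
    best=None
    for k in (-1,0,1,2):
        a=yaw+k*np.pi; y=np.array([np.cos(a),np.sin(a),0]); z=np.array([0,0,-1.]); x=np.cross(y,z)
        rv=(R0.inv()*R.from_matrix(np.c_[x,y,z])).as_rotvec()
        if best is None or np.linalg.norm(rv)<np.linalg.norm(best): best=rv
    sh=R0.inv().apply(np.asarray(p)-p0)/0.15
    print("pos",p0.round(4),"yaw",np.round(np.arctan2(*R0.as_matrix()[1::-1,1]),3),"shift",sh.round(3),"turn",(best/(np.pi/2)).round(3),"q",s["q"].round(2),"t",round(s["clock"],1),"open",round(s["opening"],3),"F",round(s["finger_force"],1))
E
python3 - <<'E'
from h import *
tl=lambda u,v:("top",135+(u+.5)/5-.5,150+(v+.5)/5-.5)
tr=lambda u,v:("top",285+(u+.5)/5-.5,155+(v+.5)/5-.5)
sc=lambda u,v:("scene",190+(u+.5)/3-.5,140+(v+.5)/3-.5)
for n,a,b in [("rA",tl(90,187),sc(380,540)),("rB",tl(116,429),sc(498,461)),("rC",tr(624,343),sc(134,55)),("bA",tl(296,536),sc(490,353)),("bB",tr(415,526),sc(260,80)),("bC",tr(627,110),sc(31,82)),
 ("trayBN",tr(45,62),sc(128,287)),("trayFN",tr(52,275),sc(228,242)),("trayBF",tr(423,55),sc(38,162)),("trayFF",tr(435,267),sc(137,127)),("caseFL",tl(292,312),sc(380,402)),("caseFR",tl(657,343),sc(288,262))]:
    x,e=tri(a,b); print(n,x.round(4),"err",round(e,4))
for n,L,z in [("case strip",[tl(325,168),tl(657,197),tl(648,290),tl(316,262)],.0056),("tray strip",[tr(58,115),tr(413,103),tr(418,224),tr(62,231)],.0046),("tray rim",[tr(45,62),tr(423,55),tr(435,267),tr(52,275)],.014)]:
    P=np.array([plane(*o,z) for o in L]); a=(P[0]+P[3]-P[1]-P[2]); print(n,P.mean(0).round(4),"y-axis angle",np.arctan2(a[1],a[0]).round(4),P[:,:2].round(3).tolist())
for n,L in [("bA",[tl(263,508),tl(336,522),tl(328,570),tl(256,557)]),("bB",[tr(395,488),tr(447,492),tr(432,572),tr(380,565)]),("bC",[tr(597,80),tr(670,88),tr(661,140),tr(588,132)])]:
    P=np.array([plane(*o,.034) for o in L])[:,:2]; 
    e=[(P[(i+1)%4]-P[i]) for i in range(4)]; print(n,P.mean(0).round(4),[(round(float(np.linalg.norm(v)),4),round(float(np.arctan2(v[1],v[0])),3)) for v in e])
E
```

```text
rA [0.5698 0.3476 0.0265] err 0.001
rB [0.4376 0.3304 0.0265] err 0.001
rC [ 0.4688 -0.3517  0.0264] err 0.0007
bA [0.3786 0.2315 0.036 ] err 0.0021
bB [ 0.3682 -0.2335  0.0318] err 0.0028
bC [ 0.5954 -0.3552  0.0342] err 0.0011
trayBN [ 0.6264 -0.0372  0.007 ] err 0.0033
trayFN [ 0.5088 -0.0414  0.0081] err 0.0009
trayBF [ 0.632  -0.2492  0.011 ] err 0.0001
trayFF [ 0.5127 -0.2532  0.0078] err 0.0008
caseFL [0.4992 0.234  0.0413] err 0.001
caseFR [0.4826 0.0379 0.0363] err 0.0008
case strip [0.5499 0.1325 0.0056] y-axis angle 1.4816 [[0.584, 0.222], [0.568, 0.038], [0.516, 0.043], [0.532, 0.226]]
tray strip [ 0.5695 -0.1458  0.0046] y-axis angle 1.5952 [[0.6, -0.046], [0.606, -0.244], [0.538, -0.245], [0.535, -0.048]]
tray rim [ 0.5702 -0.1454  0.014 ] y-axis angle 1.5881 [[0.628, -0.039], [0.631, -0.249], [0.513, -0.252], [0.509, -0.042]]
bA [0.3786 0.2307] [(0.0399, -1.763), (0.0258, 2.989), (0.0392, 1.39), (0.0263, -0.126)]
bB [ 0.3689 -0.2339] [(0.028, -1.651), (0.0436, 2.932), (0.028, 1.434), (0.042, -0.214)]
bC [ 0.5964 -0.3569] [(0.0401, -1.684), (0.0294, 2.939), (0.04, 1.458), (0.0294, -0.199)]
```

Positions are measured: the case is at (0.550,0.1325) with its y axis at 1.482, and the tray at (0.570,-0.1455) with its y axis at 1.592. The gripper body only fits between lid and clamps with the fingers closing along case y, so I'll grip the boxes by their ends and pack from one end of the strip. First move: over the left box.

```bash
python3 -m pendant '[1,-0.46,-0.46,0,0,0,0, 1,-0.92,-0.92,0,0,0,0, 1,-0.92,-0.92,0,0,0,0, 1,-0.92,-0.92,0,0,0,0, 1,-0.92,-0.92,0,0,0,0, 1,-0.92,-0.92,0,0,0,0]' && python3 -m pendant '[1,-0.3,-0.3,0,0,0,-0.03, 1,-0.92,-0.92,0.25,0,0,-0.118, 1,-0.92,-0.92,0.25,0,0,-0.118, 1,-0.92,-0.92,0.25,0,0,-0.118, 1,-0.92,-0.92,0.25,0,0,-0.118, 1,-0.92,-0.92,0.25,0,0,-0.118, 1,-0.92,-0.92,0.25,0,0,-0.118]'
python3 - <<'E'
from h import *
from plant import r
go([.3786,.231,.1],1.40)
d=r.snapshot("wrist"); cv2.imwrite("pics/w1.png",d["img"][:,:,::-1]); np.save("w1.npy",d["cam_to_world"])
E
```

```text
clock: 0.75
tool_pos: [0.2996, 0.4079, 0.2388]
eef_rot: [0.178, 0.984, 0.0, 0.0]
contact_force: [-0.5, 1.4, -0.0]
opening: 0.999
finger_force: 0.0
clock: 1.45
tool_pos: [0.38, 0.234, 0.2015]
eef_rot: [0.083, 0.997, 0.001, 0.0]
contact_force: [0.2, 0.4, 0.2]
opening: 0.998
finger_force: 0.0
pos [0.38   0.234  0.2015] yaw 1.404 shift [ 0.006 -0.023  0.677] turn [0.002 0.    0.003] q [-0.47  0.54 -0.28  2.12  0.28  0.51  0.45] t 1.4 open 0.998 F 0.0
```

View pics/w1.png

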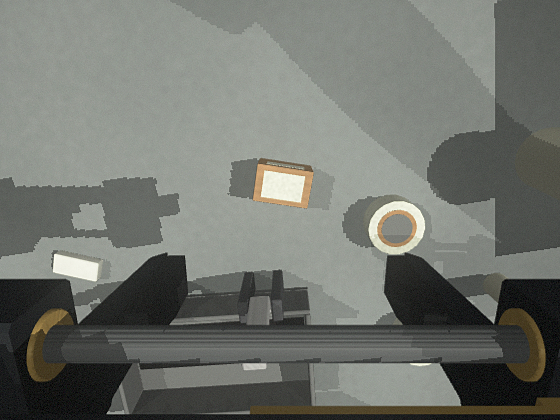

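The wrist view shows the box top with corners at about (259,164), (312,171), (308,208) and (255,202). The finger ends taper towards the tip. I'll refine the box pose from these.

```bash
python3 - <<'E'
from h import *
from plant import r
T=np.load("w1.npy"); c=(np.array([[363.6,0,285.6],[0,363.6,208.7],[0,0,1]]),T)
P=np.array([plane(c,*p,.034) for p in [(259,164),(312,171),(308,208),(255,202)]])[:,:2]
e=[(P[(i+1)%4]-P[i]) for i in range(4)]; print(P.mean(0).round(4),[(round(float(np.linalg.norm(v)),4),round(float(np.arctan2(v[1],v[0])),3)) for v in e])
print(tri((c,283.5,186),("top",135+296.5/5-.5,150+536.5/5-.5)))
s=r.get_state()
for p in [s["tool_pos"],s["tool_pos"]+R.from_quat(s["eef_rot"]).apply([0,.044,0]),s["tool_pos"]+R.from_quat(s["eef_rot"]).apply([0,.0615,0])]: print(proj(c,p).round(1))
E
```

```text
[0.3791 0.2334] [(0.0466, 1.271), (0.0339, -0.253), (0.0479, -1.856), (0.0346, 2.85)]
(array([0.38083785, 0.23270357, 0.02284328]), np.float64(0.0003863584809207897))
[284.4 274.2]
[383.4 274.1]
[422.7 274.1]
```

```bash
python3 -m pendant '[1,0.008,-0.01,0.3,0,0,0.053, 1,0.008,-0.01,0.6,0,0,0.053, 1,0.008,-0.01,0.9,0,0,0.053, 1,0.008,-0.01,1,0,0,0.053, 1,0.008,-0.01,1,0,0,0.053]' 20 && python3 -m pendant '[1,0,0,0.15,0,0,0, 1,0,0,0.29,0,0,0, 1,0,0,0.29,0,0,0, 1,0,0,0.29,0,0,0, 0.4,0,0,0.29,0,0,0, 0.4,0,0,0.29,0,0,0, 0.4,0,0,0.29,0,0,0, 0.4,0,0,0.29,0,0,0, 0.4,0,0,0.29,0,0,0, 0.4,0,0,0.29,0,0,0]' 20 && python3 -m pendant '[0.4,0,0,-0.2,0,0,0, 0.4,0,0,-0.5,0,0,0, 0.4,0,0,-0.8,0,0,0, 0.4,0,0,-1,0,0,0, 0.4,0,0,-1,0,0,0, 0.4,0,0,-1,0,0,0]' 20
```

```text
clock: 2.0
tool_pos: [0.3772, 0.2316, 0.0492]
eef_rot: [0.124, 0.992, -0.001, -0.001]
contact_force: [-0.1, 0.4, 0.6]
opening: 0.999
finger_force: 0.0
clock: 3.0
tool_pos: [0.3793, 0.2305, 0.0085]
eef_rot: [0.126, 0.992, 0.001, 0.001]
contact_force: [-0.5, -0.3, 6.9]
opening: 0.567
finger_force: 19.7
clock: 3.6
tool_pos: [0.3797, 0.2306, 0.1602]
eef_rot: [0.127, 0.992, 0.002, 0.002]
contact_force: [0.2, 0.0, -1.6]
opening: 0.571
finger_force: 19.7
```

```bash
cat >> h.py <<'E'
O=np.array([.5499,.1325]); ang=1.482-np.pi/2
def C(x,y,z):
    c,s=np.cos(ang),np.sin(ang); return [O[0]+c*x-s*y,O[1]+s*x+c*y,z]
def Tr(x,y,z):
    a=.0215; c,s=np.cos(a),np.sin(a); return [.570+c*x-s*y,-.1455+s*x+c*y,z]
E
python3 - <<'E'
from h import *
go(C(0,46,.2),1.482)
E
```

```text
pos [0.3797 0.2306 0.1602] yaw 1.316 shift [ 49.324 302.117   0.856] turn [ 0.002  0.002 -0.105] q [-0.25  0.67 -0.63  2.16  0.78  0.55 -0.16] t 3.6 open 0.571 F 19.7
```

```bash
python3 - <<'E'
from h import *
go(C(0,.046,.2),1.482)
E
```

```text
pos [0.3797 0.2306 0.1602] yaw 1.316 shift [-1.213 -0.044 -0.262] turn [ 0.002  0.002 -0.105] q [-0.25  0.67 -0.63  2.16  0.78  0.55 -0.16] t 3.6 open 0.571 F 19.7
```

```bash
python3 -m pendant '[0.4,-0.1,0,-0.26,0,0,0, 0.4,-0.4,-0.02,-0.26,0,0,0, 0.4,-0.7,-0.02,-0.26,0,0,0, 0.4,-1,-0.044,-0.26,0,0,0, 0.4,-1,-0.044,-0.26,0,0,0]' && python3 -m pendant '[0.4,-0.21,0,0,0,0,-0.05, 0.4,-0.21,0,0,0,0,-0.105, 0.4,-0.21,0,0,0,0,-0.105, 0.4,-0.21,0,0,0,0,-0.105]'
python3 - <<'E'
from h import *
from plant import r
go(C(0,.046,.1),1.482)
d=r.snapshot("wrist"); cv2.imwrite("pics/w2.png",d["img"][:,:,::-1]); np.save("w2.npy",d["cam_to_world"])
E
```

```text
clock: 4.1
tool_pos: [0.5278, 0.1812, 0.1942]
eef_rot: [0.132, 0.991, -0.001, 0.001]
contact_force: [-0.6, -0.9, -0.8]
opening: 0.569
finger_force: 19.7
clock: 4.5
tool_pos: [0.5515, 0.178, 0.1955]
eef_rot: [0.045, 0.999, -0.001, -0.001]
contact_force: [-1.1, 0.5, -0.7]
opening: 0.571
finger_force: 19.7
pos [0.5515 0.178  0.1955] yaw 1.482 shift [-0.018  0.004  0.637] turn [-0.001 -0.002 -0.   ] q [ 0.04  0.79 -0.78  1.73  0.68  0.92  0.46] t 4.5 open 0.571 F 19.7
```

View pics/w2.png

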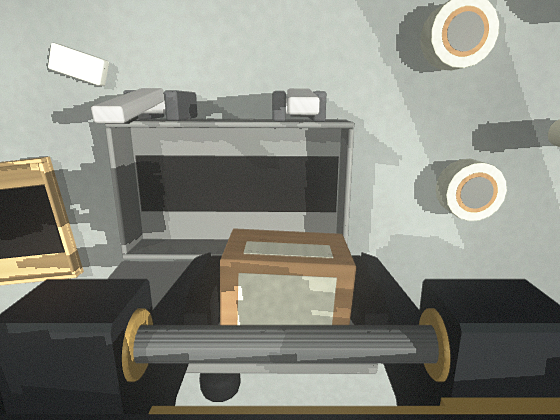

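Here the strip's corners are at (138,155), (338,157), (339,212) and (137,210), and the box is firmly held. I'll check the case pose against this view.

```bash
python3 - <<'E'
from h import *
T=np.load("w2.npy"); c=(np.array([[363.6,0,285.6],[0,363.6,208.7],[0,0,1]]),T)
P=np.array([plane(c,*p,.0056) for p in [(138,155),(338,157),(339,212),(137,210)]])
a=P[1]+P[2]-P[0]-P[3]; print(P.round(4).tolist(),P.mean(0).round(4),np.arctan2(a[1],a[0]))
for x,y in [(-.027,-.094),(-.027,.094),(.027,.094),(.027,-.094)]: print(proj(c,C(x,y,.0056)).round(1))
for x,y in [(-.06,-.1),(-.06,.1)]: print(proj(c,C(x,y,.045)).round(1))
for p,a in [((138,155),(325,168)),]: pass
E
```

```text
[[0.5135, 0.0447, 0.0056], [0.5319, 0.2289, 0.0056], [0.5852, 0.2273, 0.0056], [0.5658, 0.0329, 0.0056]] [0.5491 0.1335 0.0056] 1.4714084809984858
[134.6 156.6]
[337.5 156.5]
[335.3 212.2]
[141.2 212.3]
[102.4 122.5]
[353.5 122.3]
```

```bash
python3 -m pendant '[0.4,-0.018,0.004,0.3,0,0,0, 0.4,-0.018,0.004,0.6,0,0,0, 0.4,-0.018,0.004,0.8,0,0,0, 0.4,-0.018,0.004,1,0,0,0, 0.4,-0.018,0.004,1,0,0,0]' && python3 -m pendant '[0.4,0,0,0.1,0,0,0, 0.4,0,0,0.18,0,0,0, 0.4,0,0,0.205,0,0,0, 0.4,0,0,0.205,0,0,0, 0.4,0,0,0.205,0,0,0]' && python3 - <<'E'
from h import *
go(C(0,.046,.0145),1.482)
E
```

```text
clock: 5.05
tool_pos: [0.5525, 0.177, 0.0433]
eef_rot: [0.044, 0.999, -0.002, -0.003]
contact_force: [-0.4, -0.7, -1.7]
opening: 0.571
finger_force: 19.7
clock: 5.55
tool_pos: [0.556, 0.1784, 0.0165]
eef_rot: [0.044, 0.999, 0.0, 0.0]
contact_force: [0.8, 0.8, -1.1]
opening: 0.571
finger_force: 19.7
pos [0.556  0.1784 0.0165] yaw 1.482 shift [ 0.013 -0.002  0.014] turn [ 0.     0.001 -0.   ] q [-0.07  1.03 -0.58  1.81  0.95  0.61  0.24] t 5.5 open 0.571 F 19.7
```

```bash
python3 -m pendant '[0.4,0.013,0,0.012,0,0,0, 0.4,0.013,0,0.012,0,0,0, 0.66,0.013,0,0.012,0,0,0, 0.66,0.013,0,0.012,0,0,0, 0.66,0.013,0,0.012,0,0,0, 0.66,0.013,0,-0.3,0,0,0, 0.66,0.013,0,-0.6,0,0,0, 0.66,0.013,0,-0.9,0,0,0, 0.66,0.013,0,-1,0,0,0, 0.66,0.013,0,-1,0,0,0]' && python3 -m pendant '[1,0,0,-0.3,0,0,0, 1,0,0,-0.4,0,0,0, 1,0,0,-0.4,0,0,0]' && python3 - <<'E'
from h import *
go([.3685,-.2335,.21],-.18)
go([.3685,-.2335,.21],1.482)
E
```

```text
clock: 6.55
tool_pos: [0.555, 0.1791, 0.1682]
eef_rot: [0.045, 0.999, 0.001, 0.002]
contact_force: [0.4, 0.5, -0.2]
opening: 0.658
finger_force: 0.0
clock: 6.85
tool_pos: [0.5544, 0.1788, 0.2265]
eef_rot: [0.045, 0.999, 0.001, 0.001]
contact_force: [-0.2, 0.6, -0.7]
opening: 0.906
finger_force: 0.0
pos [0.5544 0.1788 0.2265] yaw 1.482 shift [ 0.99  -2.848  0.104] turn [-0.     0.002 -0.942] q [ 0.06  0.75 -0.81  1.7   0.64  0.98  0.49] t 6.8 open 0.906 F 0.0
pos [0.5544 0.1788 0.2265] yaw 1.482 shift [ 0.99  -2.848  0.104] turn [ 0.001  0.001 -0.   ] q [ 0.06  0.75 -0.81  1.7   0.64  0.98  0.49] t 6.8 open 0.906 F 0.0
```

```bash
python3 -m pendant '[1,0.1,-0.3,0,0,0,0, 1,0.33,-0.95,0.03,0,0,0, 1,0.33,-0.95,0.03,0,0,0, 1,0.33,-0.95,0.03,0,0,0, 1,0.33,-0.95,0.03,0,0,0]' && python3 -m pendant '[1,0.33,-0.95,0.03,0,0,0, 1,0.33,-0.95,0.03,0,0,0, 1,0.33,-0.95,0.03,0,0,0, 1,0.33,-0.95,0.03,0,0,0, 1,0.33,-0.95,0.03,0,0,0]' && python3 -m pendant '[1,0.33,-0.95,0.03,0,0,0.1, 1,0.33,-0.95,0.03,0,0,0.2, 1,0.33,-0.95,0.03,0,0,0.3, 1,0.33,-0.95,0.03,0,0,0.4, 1,0.33,-0.95,0.03,0,0,0.5, 1,0.33,-0.95,0.03,0,0,0.6, 1,0.33,-0.95,0.03,0,0,0.7, 1,0.33,-0.95,0.03,0,0,0.8, 1,0.33,-0.95,0.03,0,0,0.9, 1,0.33,-0.95,0.03,0,0,0.99, 1,0.33,-0.95,0.03,0,0,0.99, 1,0.33,-0.95,0.03,0,0,0.99]' && python3 - <<'E'
from h import *
from plant import r
go([.3685,-.2335,.1],-.18)
d=r.snapshot("wrist"); cv2.imwrite("pics/w3.png",d["img"][:,:,::-1]); np.save("w3.npy",d["cam_to_world"])
c=cam(d); i=cv2.cvtColor(d["img"],cv2.COLOR_RGB2HSV)
m=cv2.inRange(i,(5,80,60),(22,255,255)); 
n,l,st,ce=cv2.connectedComponentsWithStats(m)
for k in range(1,n):
    if st[k,4]>200: 
        print(st[k],ce[k].round(1),proj(c,[.3685,-.2335,.034]).round(1))
        pts=np.argwhere(l==k)[:,::-1].astype(np.float32); print(cv2.minAreaRect(pts))
E
```

```text
clock: 7.35
tool_pos: [0.4905, 0.0388, 0.2196]
eef_rot: [0.046, 0.999, -0.001, -0.002]
contact_force: [-0.1, 0.1, -0.3]
opening: 1.002
finger_force: 0.0
clock: 7.85
tool_pos: [0.4303, -0.0964, 0.2163]
eef_rot: [0.045, 0.999, 0.001, -0.0]
contact_force: [-0.1, 0.8, 0.0]
opening: 1.002
finger_force: 0.0
clock: 9.05
tool_pos: [0.3706, -0.2321, 0.2123]
eef_rot: [0.731, 0.683, 0.001, 0.0]
contact_force: [-0.3, -1.0, 0.2]
opening: 0.999
finger_force: 0.0
pos [ 0.3706 -0.2321  0.2123] yaw -0.068 shift [-0.011 -0.014  0.749] turn [ 0.001 -0.001  0.072] q [ 0.74  0.52 -0.43  2.13  0.39  0.56 -0.04] t 9.1 open 0.999 F 0.0
[  427     0   133   189 10544] [491.1  99.1] [283.4 186.9]
((493.0, 94.0), (188.0, 132.0), 90.0)
[ 253  158   59   50 1072] [282.2 180.9] [283.4 186.9]
((282.3609619140625, 181.92344665527344), (54.556758880615234, 41.50970458984375), 10.407711029052734)
[ 479  254   63   58 1246] [504.9 273.3] [283.4 186.9]
((503.93975830078125, 274.5458984375), (48.36982345581055, 63.255767822265625), 52.69605255126953)
[  27  308   46   73 1242] [ 44.1 342.8] [283.4 186.9]
((47.74070739746094, 344.2363586425781), (39.71454620361328, 75.0319595336914), 10.784297943115234)
[ 499  308   47   74 1341] [527.2 345.2] [283.4 186.9]
((523.3910522460938, 344.2503356933594), (75.73841857910156, 40.8598747253418), 79.82449340820312)
[ 250  397  310   17 2480] [415.8 408.8] [283.4 186.9]
((404.5, 405.0), (16.0, 309.0), 90.0)
```

```bash
python3 - <<'E'
from h import *
T=np.load("w3.npy"); c=(np.array([[363.6,0,285.6],[0,363.6,208.7],[0,0,1]]),T)
p=plane(c,282.5,185.5,.034);a=np.deg2rad(10.4)
q=plane(c,282.5+25*np.cos(a),185.5+25*np.sin(a),.034); v=q-p; print(p,np.arctan2(v[1],v[0]))
go(p.tolist()[:2]+[.0085],np.arctan2(v[1],v[0]))
E
```

```text
[ 0.36778866 -0.23215721  0.034     ] -0.2542014364038153
pos [ 0.3701 -0.2324  0.2123] yaw -0.067 shift [-1.000e-03 -1.800e-02  1.359e+00] turn [ 0.001 -0.001  0.119] q [ 0.74  0.52 -0.43  2.13  0.39  0.56 -0.04] t 9.1 open 1.001 F 0.0
```

```bash
python3 -m pendant '[1,0,-0.015,0.3,0,0,0.09, 1,0,-0.015,0.6,0,0,0.1, 1,0,-0.015,0.9,0,0,0.1, 1,0,-0.015,1,0,0,0.1, 1,0,-0.015,1,0,0,0.1]' 20 && python3 -m pendant '[1,0,0,0.2,0,0,0, 1,0,0,0.35,0,0,0, 1,0,0,0.35,0,0,0, 1,0,0,0.35,0,0,0, 0.4,0,0,0.35,0,0,0, 0.4,0,0,0.35,0,0,0, 0.4,0,0,0.35,0,0,0, 0.4,0,0,0.35,0,0,0, 0.4,0,0,0.35,0,0,0, 0.4,0,0,0.35,0,0,0]' 20 && python3 -m pendant '[0.4,0,0,-0.2,0,0,0, 0.4,0,0,-0.5,0,0,0, 0.4,0,0,-0.8,0,0,0, 0.4,0,0,-1,0,0,0, 0.4,0,0,-1,0,0,0]' 20 && python3 - <<'E'
from h import *
go(C(0,-.0235,.2),1.482)
E
```

```text
clock: 9.6
tool_pos: [0.3658, -0.2322, 0.0601]
eef_rot: [0.782, 0.623, -0.001, -0.002]
contact_force: [-0.0, 0.8, 0.7]
opening: 0.996
finger_force: 0.0
clock: 10.6
tool_pos: [0.3663, -0.2343, 0.0106]
eef_rot: [0.783, 0.621, 0.0, 0.001]
contact_force: [1.1, -0.6, 5.5]
opening: 0.566
finger_force: 19.9
clock: 11.1
tool_pos: [0.366, -0.2336, 0.1628]
eef_rot: [0.783, 0.621, 0.001, 0.0]
contact_force: [1.4, -2.1, -0.7]
opening: 0.565
finger_force: 19.9
pos [ 0.366  -0.2336  0.1628] yaw -0.23 shift [ 2.501  0.661 -0.245] turn [ 0.    -0.001  0.91 ] q [ 0.86  0.65 -0.63  2.18  0.78  0.54 -0.59] t 11.1 open 0.565 F 19.9
```

```bash
python3 -m pendant '[0.4,0,0,-0.25,0,0,0, 0.4,0.3,0.08,-0.3,0,0,0, 0.4,0.6,0.16,-0.3,0,0,0, 0.4,0.83,0.22,-0.3,0,0,0, 0.4,0.83,0.22,-0.3,0,0,0]' && python3 -m pendant '[0.4,0.3,0.08,0,0,0,0, 0.4,0.6,0.16,0,0,0,0, 0.4,0.83,0.22,0,0,0,0, 0.4,0.83,0.22,0,0,0,0]' && python3 -m pendant '[0.4,0.1,0.02,0,0,0,-0.1, 0.4,0.2,0.05,0,0,0,-0.2, 0.4,0.3,0.08,0,0,0,-0.3, 0.4,0.4,0.1,0,0,0,-0.4, 0.4,0.5,0.13,0,0,0,-0.5, 0.4,0.6,0.16,0,0,0,-0.6, 0.4,0.7,0.18,0,0,0,-0.7, 0.4,0.8,0.2,0,0,0,-0.8, 0.4,0.83,0.22,0,0,0,-0.9, 0.4,0.83,0.22,0,0,0,-0.99, 0.4,0.83,0.22,0,0,0,-0.99, 0.4,0.83,0.22,0,0,0,-0.99]' && python3 - <<'E'
from h import *
from plant import r
go(C(0,-.0235,.0162),1.482)
d=r.snapshot("wrist"); cv2.imwrite("pics/w4.png",d["img"][:,:,::-1]); np.save("w4.npy",d["cam_to_world"])
E
```

```text
clock: 11.6
tool_pos: [0.4291, -0.115, 0.2059]
eef_rot: [0.781, 0.625, 0.003, 0.0]
contact_force: [0.5, -0.6, -0.5]
opening: 0.568
finger_force: 19.9
clock: 12.0
tool_pos: [0.4888, -0.0013, 0.2056]
eef_rot: [0.781, 0.624, 0.003, -0.001]
contact_force: [0.7, -0.5, -0.3]
opening: 0.566
finger_force: 19.9
clock: 13.2
tool_pos: [0.5465, 0.1049, 0.2041]
eef_rot: [0.123, 0.992, -0.001, -0.001]
contact_force: [0.1, 0.2, -0.8]
opening: 0.564
finger_force: 19.9
pos [0.5465 0.1049 0.2041] yaw 1.324 shift [-0.003  0.032  1.253] turn [-0.001 -0.001 -0.1  ] q [ 0.3   0.85 -1.07  1.79  0.86  1.06  0.23] t 13.2 open 0.564 F 19.9
```

View pics/w4.png

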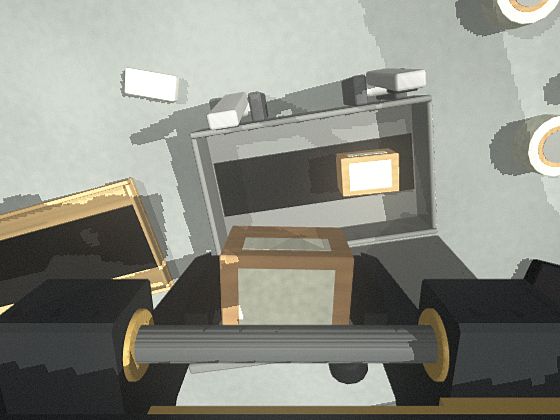

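Box 1 sits on the strip in this view: its top spans (342,158) to (400,190), almost parallel to the strip.

```bash
cat >> h.py <<'E'
def inv(p,o=None,a=None):
    c,s=np.cos(ang),np.sin(ang); d=np.asarray(p)[:2]-O; return np.array([c*d[0]+s*d[1],-s*d[0]+c*d[1]])
Kw=np.array([[363.6,0,285.6],[0,363.6,208.7],[0,0,1]])
E
python3 - <<'E'
from h import *
c=(Kw,np.load("w4.npy"))
for p in [(342,177),(400,171),(370,174)]: print(inv(plane(c,*p,.0396)).round(4))
for p in [(215,163),(412,135),(222,215),(413,188)]: print("strip",inv(plane(c,*p,.0056)).round(4))
E
```

```text
[-0.0034  0.0224]
[-0.0008  0.0726]
[-0.0022  0.0467]
strip [-0.0282 -0.0916]
strip [-0.0251  0.0956]
strip [ 0.0239 -0.0958]
strip [0.026  0.0935]
```

```bash
python3 -m pendant '[0.4,0,0.035,0.1,0,0,-0.09, 0.4,0,0.035,0.3,0,0,-0.1, 0.4,0,0.035,0.6,0,0,-0.1, 0.4,0,0.035,0.8,0,0,-0.1, 0.4,0,0.035,0.95,0,0,-0.1, 0.4,0,0.035,0.95,0,0,-0.1, 0.4,0,0.035,0.95,0,0,-0.1]' && python3 - <<'E'
from h import *
go(C(0,-.023,.0162),1.482)
E
```

```text
clock: 13.95
tool_pos: [0.5484, 0.1118, 0.0628]
eef_rot: [0.045, 0.999, -0.0, -0.0]
contact_force: [-0.2, 0.2, -0.1]
opening: 0.564
finger_force: 19.9
pos [0.5484 0.1118 0.0628] yaw 1.481 shift [ 0.003 -0.015  0.311] turn [-0. -0. -0.] q [ 0.23  1.06 -0.95  1.87  1.14  0.89  0.17] t 13.9 open 0.564 F 19.9
```

Lower, release and rise. Then close the fingers for the push.

```bash
python3 -m pendant '[0.4,0,-0.015,0,0,0,0, 0.4,0,-0.015,0.15,0,0,0, 0.4,0,-0.015,0.28,0,0,0, 0.4,0,-0.015,0.31,0,0,0, 0.4,0,-0.015,0.31,0,0,0, 0.4,0,-0.015,0.31,0,0,0]' && python3 -m pendant '[0.62,0,0,0,0,0,0, 0.62,0,0,0,0,0,0, 0.62,0,0,-0.3,0,0,0, 0.62,0,0,-0.45,0,0,0, 0.62,0,0,-0.45,0,0,0]' && python3 - <<'E'
from h import *
go(C(0,-.0735,.02),1.482)
E
```

```text
clock: 14.55
tool_pos: [0.549, 0.1103, 0.0173]
eef_rot: [0.044, 0.999, 0.001, 0.001]
contact_force: [0.9, 1.1, -1.0]
opening: 0.562
finger_force: 19.9
clock: 15.05
tool_pos: [0.5502, 0.1114, 0.087]
eef_rot: [0.044, 0.999, 0.002, 0.003]
contact_force: [0.2, 0.8, -1.1]
opening: 0.62
finger_force: 0.0
pos [0.5502 0.1114 0.087 ] yaw 1.482 shift [ 0.017 -0.351  0.445] turn [0.002 0.003 0.   ] q [ 0.24  1.02 -0.97  1.86  1.1   0.91  0.2 ] t 15.1 open 0.62 F 0.0
```

```bash
python3 -m pendant '[0,0.01,-0.33,0,0,0,0, 0,0.01,-0.33,0,0,0,0, 0,0.01,-0.33,0,0,0,0, 0,0.01,-0.33,0,0,0,0, 0,0.01,-0.33,0,0,0,0, 0,0.01,-0.33,0.2,0,0,0, 0,0.01,-0.33,0.35,0,0,0, 0,0.01,-0.33,0.45,0,0,0, 0,0.01,-0.33,0.45,0,0,0]' && python3 -m pendant '[0,0,0.05,0,0,0,0, 0,0,0.1,0,0,0,0, 0,0,0.15,0,0,0,0, 0,0,0.2,0,0,0,0, 0,0,0.24,0,0,0,0, 0,0,0.24,0,0,0,0]' && python3 - <<'E'
from h import *
from plant import r
go(C(0,-.023,.02),1.482); print(inv(r.get_state()["tool_pos"]))
E
```

```text
clock: 15.95
tool_pos: [0.5412, 0.0612, 0.0141]
eef_rot: [0.044, 0.999, -0.0, -0.002]
contact_force: [0.2, -0.1, 0.4]
opening: 0.004
finger_force: 0.0
clock: 16.55
tool_pos: [0.5458, 0.098, 0.0164]
eef_rot: [0.044, 0.999, 0.001, 0.0]
contact_force: [-0.1, -0.8, 0.3]
opening: 0.011
finger_force: 0.0
pos [0.5458 0.098  0.0164] yaw 1.483 shift [-0.007  0.078 -0.024] turn [0.001 0.    0.001] q [ 0.23  1.12 -0.89  1.89  1.24  0.83  0.11] t 16.6 open 0.011 F 0.0
[-0.00098381 -0.0347137 ]
```

```bash
python3 -m pendant '[0,0,0.02,0,0,0,0, 0,0,0.04,0,0,0,0, 0,0,0.06,0,0,0,0, 0,0,0.06,0,0,0,0]' && python3 -m pendant '[0,0,0.015,0,0,0,0, 0,0,0.02,0,0,0,0, 0,0,0.02,0,0,0,0]' && python3 - <<'E'
from h import *
from plant import r
go(C(0,-.023,.02),1.482); print(inv(r.get_state()["tool_pos"]))
d=r.snapshot("wrist"); cv2.imwrite("pics/w5.png",d["img"][:,:,::-1]); np.save("w5.npy",d["cam_to_world"])
E
```

```text
clock: 16.95
tool_pos: [0.5464, 0.106, 0.016]
eef_rot: [0.044, 0.999, 0.0, 0.0]
contact_force: [-0.2, -0.5, -0.0]
opening: 0.005
finger_force: 0.1
clock: 17.25
tool_pos: [0.5466, 0.1087, 0.0159]
eef_rot: [0.044, 0.999, 0.0, -0.0]
contact_force: [-0.5, -0.6, 0.1]
opening: 0.005
finger_force: 0.3
pos [0.5466 0.1087 0.0159] yaw 1.482 shift [-0.008  0.006 -0.027] turn [ 0. -0.  0.] q [ 0.21  1.12 -0.9   1.88  1.24  0.84  0.1 ] t 17.2 open 0.005 F 0.3
[-0.00115937 -0.02396432]
```

View pics/w5.png

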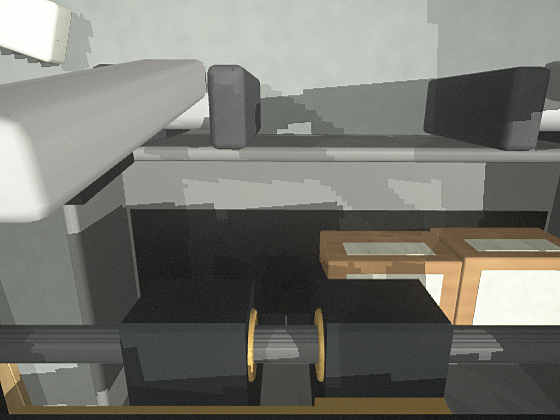

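The two boxes touch each other. Box 2's near end is at u≈320, and the seam is at about (445,250).

```bash
python3 - <<'E'
from h import *
c=(Kw,np.load("w5.npy"))
for p in [(320,232),(328,262),(433,228),(462,262),(131,210),(200,210)]: print(p,inv(plane(c,*p,.0396 if p[0]>300 else .0056)).round(4))
E
```

```text
(320, 232) [-0.03   -0.0111]
(328, 262) [-0.0182 -0.0078]
(433, 228) [-0.0315  0.0294]
(462, 262) [-0.0182  0.0416]
(131, 210) [-0.028  -0.0931]
(200, 210) [-0.0279 -0.062 ]
```

```bash
python3 -m pendant '[0,0,0.01,0,0,0,0, 0,0,0.018,0,0,0,0, 0,0,0.018,0,0,0,0]' && python3 -m pendant '[0,0,-0.02,-0.1,0,0,0, 0,0,-0.05,-0.4,0,0,0, 0.5,0,-0.05,-0.7,0,0,0, 1,0,-0.05,-1,0,0,0, 1,0,-0.05,-1,0,0,0]' && python3 -m pendant '[1,0,0,-0.3,0,0,0, 1,0,0,-0.3,0,0,0]' && python3 - <<'E'
from h import *
go([.596,-.356,.2],1.41)
E
```

```text
clock: 17.6
tool_pos: [0.5469, 0.1115, 0.0159]
eef_rot: [0.044, 0.999, 0.0, -0.0]
contact_force: [0.4, 0.1, -0.9]
opening: 0.01
finger_force: 0.2
clock: 18.1
tool_pos: [0.5489, 0.1066, 0.1729]
eef_rot: [0.044, 0.999, 0.003, 0.005]
contact_force: [0.2, 1.0, -0.0]
opening: 0.25
finger_force: 0.0
clock: 18.3
tool_pos: [0.548, 0.106, 0.2159]
eef_rot: [0.044, 0.999, 0.002, 0.004]
contact_force: [0.8, 1.0, -0.5]
opening: 0.431
finger_force: 0.0
pos [0.548  0.106  0.2159] yaw 1.483 shift [-0.589 -3.04   0.095] turn [0.003 0.004 0.046] q [ 0.32  0.85 -1.11  1.78  0.87  1.08  0.38] t 18.3 open 0.431 F 0.0
```

```bash
python3 -m pendant '[1,-0.05,-0.3,0,0,0,0, 1,-0.1,-0.6,0,0,0,0, 1,-0.2,-0.98,0,0,0,0, 1,-0.2,-0.98,0,0,0,0, 1,-0.2,-0.98,0,0,0,0]' && python3 -m pendant '[1,-0.1,-0.33,0,0,0,0, 1,-0.15,-0.66,0,0,0,0, 1,-0.2,-0.98,0,0,0,0, 1,-0.2,-0.98,0,0,0,0]' && python3 -m pendant '[1,-0.1,-0.33,0,0,0,0, 1,-0.15,-0.66,0,0,0,0, 1,-0.2,-0.98,0.05,0,0,0.05, 1,-0.2,-0.98,0.1,0,0,0.05, 1,-0.2,-0.98,0.1,0,0,0.05, 1,-0.2,-0.98,0.1,0,0,0.05]' && python3 - <<'E'
from h import *
from plant import r
d=r.snapshot("wrist"); cv2.imwrite("pics/w6.png",d["img"][:,:,::-1]); np.save("w6.npy",d["cam_to_world"])
c=cam(d); i=cv2.cvtColor(d["img"],cv2.COLOR_RGB2HSV)
m=cv2.inRange(i,(5,80,60),(22,255,255)); 
n,l,st,ce=cv2.connectedComponentsWithStats(m)
print(proj(c,[.596,-.356,.034]).round(1))
for k in range(1,n):
    if st[k,4]>200: 
        pts=np.argwhere(l==k)[:,::-1].astype(np.float32); print(st[k],[np.round(x,1) for x in cv2.minAreaRect(pts)])
go([.596,-.356,.01],1.41)
E
```

```text
clock: 18.8
tool_pos: [0.5628, -0.0478, 0.2101]
eef_rot: [0.047, 0.999, -0.0, -0.001]
contact_force: [-0.1, 1.1, 0.2]
opening: 0.888
finger_force: 0.0
clock: 19.2
tool_pos: [0.5797, -0.2011, 0.2094]
eef_rot: [0.049, 0.999, -0.002, -0.001]
contact_force: [-0.1, 1.0, -1.0]
opening: 1.0
finger_force: 0.0
clock: 19.8
tool_pos: [0.5978, -0.3396, 0.1963]
eef_rot: [0.081, 0.997, 0.001, 0.0]
contact_force: [0.7, -0.0, -0.1]
opening: 1.003
finger_force: 0.0
[265.6 189.7]
[221   7  46  50 667] [array([243.5,  31.5]), array([49., 45.]), np.float64(90.0)]
[  369    34   191   169 11373] [array([471.3, 118.4]), array([137.3, 201.9]), np.float64(80.0)]
[ 237  163   58   45 1102] [array([265.4, 184.9]), array([57.5, 43.4]), np.float64(1.3)]
[  26  308   47   74 1541] [array([ 48. , 344.2]), array([40.4, 75.5]), np.float64(9.9)]
[ 498  308   48   74 1570] [array([523.1, 344.3]), array([75.9, 40.8]), np.float64(78.7)]
[ 250  386  310   28 3387] [array([404.5, 399.5]), array([ 27., 309.]), np.float64(90.0)]
pos [ 0.5979 -0.3397  0.1967] yaw 1.409 shift [-0.004 -0.112  1.244] turn [ 0.001  0.001 -0.   ] q [ 0.92  1.02 -1.09  1.37  0.91  1.28  1.19] t 19.9 open 1.002 F 0.0
```

```bash
python3 -m pendant '[1,0,-0.11,0.3,0,0,0.01, 1,0,-0.11,0.6,0,0,0.01, 1,0,-0.11,0.85,0,0,0.01, 1,0,-0.11,0.95,0,0,0.01, 1,0,-0.11,0.95,0,0,0.01]' 20 && python3 -m pendant '[1,0,0,0.15,0,0,0, 1,0,0,0.29,0,0,0, 1,0,0,0.29,0,0,0, 1,0,0,0.29,0,0,0, 0.4,0,0,0.29,0,0,0, 0.4,0,0,0.29,0,0,0, 0.4,0,0,0.29,0,0,0, 0.4,0,0,0.29,0,0,0, 0.4,0,0,0.29,0,0,0, 0.4,0,0,0.29,0,0,0]' 20 && python3 -m pendant '[0.4,0,0,-0.2,0,0,0, 0.4,0,0,-0.5,0,0,0, 0.4,0,0,-0.8,0,0,0, 0.4,0,0,-1,0,0,0, 0.4,0,0,-1,0,0,0]' 20 && python3 - <<'E'
from h import *
go(C(0,-.050,.215),1.482)
E
```

```text
clock: 20.35
tool_pos: [0.5936, -0.3578, 0.0521]
eef_rot: [0.09, 0.996, 0.001, -0.001]
contact_force: [0.6, -0.6, -0.2]
opening: 1.0
finger_force: 0.0
clock: 21.35
tool_pos: [0.5943, -0.3595, 0.0102]
eef_rot: [0.091, 0.996, 0.0, 0.0]
contact_force: [0.1, 0.7, 1.4]
opening: 0.564
finger_force: 20.0
clock: 21.85
tool_pos: [0.5967, -0.36, 0.1653]
eef_rot: [0.092, 0.996, -0.001, 0.004]
contact_force: [-0.0, -0.4, -1.3]
opening: 0.564
finger_force: 20.0
pos [ 0.5967 -0.36    0.1653] yaw 1.387 shift [ 0.872  2.839 -0.341] turn [-0.001  0.005 -0.06 ] q [ 0.93  1.06 -1.07  1.37  0.94  1.24  1.19] t 21.9 open 0.564 F 20.0
```

```bash
python3 -m pendant '[0.4,0.1,0,-0.34,0,0,0, 0.4,0.2,0.3,-0.34,0,0,0, 0.4,0.29,0.6,-0.34,0,0,0, 0.4,0.29,0.95,-0.34,0,0,0, 0.4,0.29,0.95,-0.34,0,0,0]' && python3 -m pendant '[0.4,0.1,0.3,0,0,0,0, 0.4,0.2,0.6,0,0,0,0, 0.4,0.29,0.95,0,0,0,0, 0.4,0.29,0.95,0,0,0,0, 0.4,0.29,0.95,0,0,0,0]' && python3 -m pendant '[0.4,0.1,0.3,0,0,0,0, 0.4,0.2,0.6,0,0,0,-0.06, 0.4,0.29,0.94,0,0,0,-0.06, 0.4,0.29,0.94,0,0,0,-0.06, 0.4,0.29,0.94,0,0,0,-0.06, 0.4,0.29,0.94,0,0,0,-0.06]' && python3 - <<'E'
from h import *
from plant import r
d=r.snapshot("wrist"); cv2.imwrite("pics/w7.png",d["img"][:,:,::-1]); np.save("w7.npy",d["cam_to_world"])
cv2.imwrite("pics/w7c.png",cv2.resize(d["img"][60:260,150:500,::-1],None,fx=2.2,fy=2.2,interpolation=cv2.INTER_CUBIC))
go(C(0,-.050,.0162),1.482)
E
```

```text
clock: 22.35
tool_pos: [0.5776, -0.2033, 0.2113]
eef_rot: [0.085, 0.996, 0.003, 0.0]
contact_force: [0.4, -0.1, -0.2]
opening: 0.565
finger_force: 20.0
clock: 22.85
tool_pos: [0.56, -0.0627, 0.2103]
eef_rot: [0.089, 0.996, -0.0, -0.001]
contact_force: [0.4, -1.5, -1.5]
opening: 0.566
finger_force: 20.0
clock: 23.45
tool_pos: [0.5437, 0.0796, 0.2099]
eef_rot: [0.046, 0.999, -0.001, -0.001]
contact_force: [-0.9, -0.4, -1.1]
opening: 0.566
finger_force: 20.0
pos [0.5437 0.0796 0.21  ] yaw 1.478 shift [-0.011  0.025  1.292] turn [-0.001 -0.001 -0.003] q [ 0.37  0.85 -1.11  1.8   0.87  1.08  0.4 ] t 23.5 open 0.564 F 20.0
```

View pics/w7c.png

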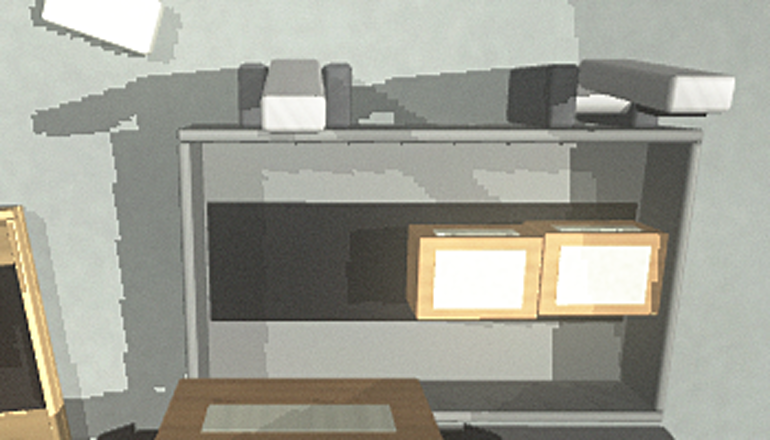

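Box 2's top-face left edge is at crop (418,278) and box 1's right edge at (659,275). The strip's left end is at (209,262), and the wall's inner rim at (203,142) on the left and (688,142) on the right.

```bash
python3 - <<'E'
from h import *
c=(Kw,np.load("w7.npy"))
f=lambda u,v:(150+(u+.5)/2.2-.5,60+(v+.5)/2.2-.5)
for p,z in [((418,278),.0396),((659,275),.0396),((540,275),.0396),((480,236),.0396),((600,232),.0396),((209,262),.0056),((637,205),.0056),((203,142),.045),((690,142),.045),((180,133),.045),((701,133),.045)]: print(p,inv(plane(c,*f(*p),z)).round(4))
E
```

```text
(418, 278) [-0.002  -0.0047]
(659, 275) [-0.0029  0.0928]
(540, 275) [-0.003   0.0447]
(480, 236) [-0.0191  0.0194]
(600, 232) [-0.0205  0.0671]
(209, 262) [-0.0017 -0.0933]
(637, 205) [-0.0264  0.0949]
(203, 142) [-0.0565 -0.0893]
(690, 142) [-0.0558  0.0957]
(180, 133) [-0.0599 -0.0979]
(701, 133) [-0.0591  0.0994]
```

```bash
python3 -m pendant '[0.4,-0.01,0.028,0.2,0,0,0, 0.4,-0.01,0.028,0.5,0,0,0, 0.4,-0.01,0.028,0.8,0,0,0, 0.4,-0.01,0.028,0.93,0,0,0, 0.4,-0.01,0.028,0.93,0,0,0, 0.4,-0.01,0.028,0.93,0,0,0]' && python3 - <<'E'
from h import *
from plant import r
go(C(0,-.0495,.0162),1.482); print(inv(r.get_state()["tool_pos"]))
E
```

```text
clock: 24.1
tool_pos: [0.5457, 0.0857, 0.0717]
eef_rot: [0.046, 0.999, 0.0, 0.0]
contact_force: [0.6, 1.2, -0.5]
opening: 0.564
finger_force: 20.0
pos [0.5457 0.0857 0.0717] yaw 1.48 shift [-0.001 -0.017  0.37 ] turn [ 0.     0.    -0.001] q [ 0.28  1.03 -0.95  1.89  1.13  0.88  0.21] t 24.1 open 0.564 F 20.0
[-7.69782598e-05 -4.70023487e-02]
```

```bash
python3 -m pendant '[0.4,0,-0.016,0,0,0,0, 0.4,0,-0.016,0.06,0,0,0, 0.4,0,-0.016,0.12,0,0,0, 0.4,0,-0.016,0.18,0,0,0, 0.4,0,-0.016,0.22,0,0,0, 0.4,0,-0.016,0.22,0,0,0]' && python3 - <<'E'
from h import *
from plant import r
go(C(0,-.0495,.0162),1.482); print(inv(r.get_state()["tool_pos"]))
E
```

```text
clock: 24.7
tool_pos: [0.5442, 0.0842, 0.0373]
eef_rot: [0.044, 0.999, -0.0, -0.001]
contact_force: [-0.6, 0.6, -1.3]
opening: 0.57
finger_force: 20.0
pos [0.5442 0.0842 0.0373] yaw 1.482 shift [-0.009 -0.006  0.141] turn [-0.    -0.001  0.   ] q [ 0.26  1.08 -0.91  1.9   1.2   0.84  0.16] t 24.7 open 0.57 F 20.0
[-0.00136524 -0.04859071]
```

No contact, and the fingertips are already below the rim. I'll finish lowering and release.

```bash
python3 -m pendant '[0.4,-0.005,-0.004,0.05,0,0,0, 0.4,-0.005,-0.004,0.1,0,0,0, 0.4,-0.005,-0.004,0.138,0,0,0, 0.4,-0.005,-0.004,0.138,0,0,0, 0.4,-0.005,-0.004,0.138,0,0,0, 0.6,-0.005,-0.004,0.138,0,0,0, 0.6,-0.005,-0.004,0.138,0,0,0, 0.6,-0.005,-0.004,0.138,0,0,0]' && python3 -m pendant '[0.6,0,0,-0.1,0,0,0, 0.6,0,0,-0.3,0,0,0, 0.6,0,0,-0.6,0,0,0, 0.6,0,0,-0.9,0,0,0, 0.6,0,0,-1,0,0,0, 0.6,0,0,-1,0,0,0]' && python3 -m pendant '[0,0,0,-0.3,0,0,0, 0,0,0,-0.3,0,0,0]' && python3 - <<'E'
from h import *
from plant import r
d=r.snapshot("wrist"); cv2.imwrite("pics/w8.png",d["img"][:,:,::-1]); np.save("w8.npy",d["cam_to_world"])
cv2.imwrite("pics/w8c.png",cv2.resize(d["img"][40:420,130:510,::-1],None,fx=1.5,fy=1.5,interpolation=cv2.INTER_CUBIC))
go(C(.11,.04,.21),1.482)
E
```

```text
clock: 25.5
tool_pos: [0.5458, 0.0839, 0.0181]
eef_rot: [0.044, 0.999, 0.0, 0.0]
contact_force: [0.1, 0.8, -0.6]
opening: 0.601
finger_force: 0.0
clock: 26.1
tool_pos: [0.5468, 0.0843, 0.17]
eef_rot: [0.044, 0.999, 0.001, 0.002]
contact_force: [0.3, -0.2, -0.6]
opening: 0.602
finger_force: 0.0
clock: 26.3
tool_pos: [0.547, 0.0851, 0.2151]
eef_rot: [0.044, 0.999, 0.001, 0.002]
contact_force: [1.3, 0.6, 0.0]
opening: 0.447
finger_force: 0.0
pos [0.5462 0.084  0.213 ] yaw 1.482 shift [-0.729  0.591  0.022] turn [ 0.     0.001 -0.   ] q [ 0.36  0.84 -1.1   1.79  0.86  1.07  0.41] t 26.4 open 0.398 F 0.0
```

View pics/w8c.png

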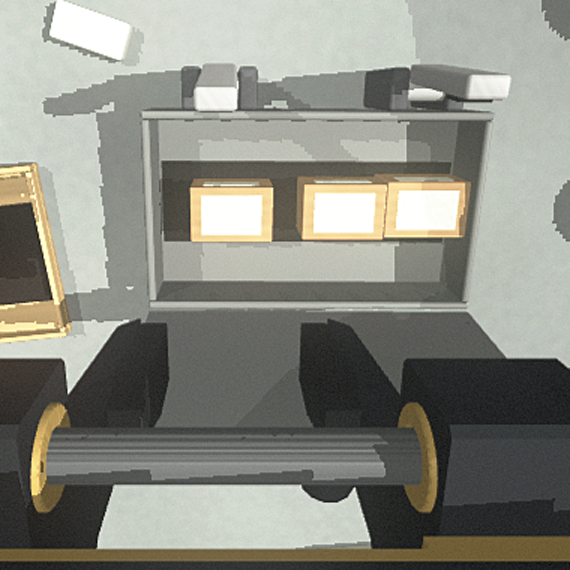

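Three boxes stand in a row. The gap between the left box (right edge at 273) and the middle box (left edge at 300) is 27 px, about 16 mm. Next is the lid: I'll go behind it with closed fingers, to the side of the knob.

```bash
python3 -m pendant '[0,-0.2,0.2,-0.1,0,0,0, 0,-0.5,0.5,-0.1,0,0,0, 0,-0.8,0.6,-0.1,0,0,0, 0,-0.8,0.62,-0.1,0,0,0, 0,-0.8,0.62,-0.1,0,0,0]' && python3 - <<'E'
from h import *
from plant import r
s=r.get_state(); print(inv(s["tool_pos"]))
d=r.snapshot("scene"); cv2.imwrite("pics/s2.png",cv2.resize(d["img"][100:340,150:400,::-1],None,fx=2.4,fy=2.4,interpolation=cv2.INTER_CUBIC))
go(C(.12,.045,.135),1.482)
E
```

```text
clock: 26.85
tool_pos: [0.6734, 0.1665, 0.224]
eef_rot: [0.044, 0.999, -0.001, -0.002]
contact_force: [-1.2, -0.0, -0.2]
opening: 0.008
finger_force: 0.0
[0.11998807 0.04484152]
pos [0.6723 0.1657 0.2246] yaw 1.483 shift [-0.009  0.008  0.597] turn [-0.001 -0.002  0.001] q [ 0.14  0.98 -1.05  1.32  0.84  1.31  0.56] t 26.9 open 0.007 F 0.0
```

View pics/s2.png

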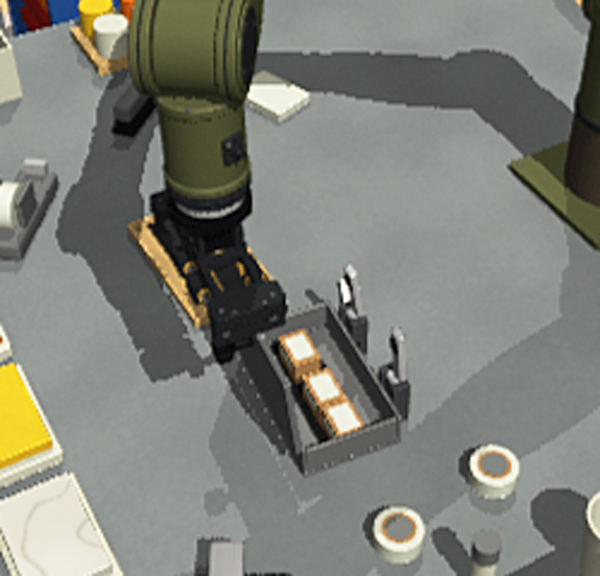

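The three boxes are in a row, the clamps are upright and the gripper is behind the lid's top. I'll descend and start swinging the lid.

```bash
python3 -m pendant '[0,-0.01,0,0.2,0,0,0, 0,-0.01,0,0.4,0,0,0, 0,-0.01,0,0.59,0,0,0, 0,-0.01,0,0.59,0,0,0, 0,-0.01,0,0.59,0,0,0]' && python3 -m pendant '[0,0.1,0,0,0,0,0, 0,0.2,0,0,0,0,0, 0,0.29,0,0,0,0,0, 0,0.37,0,0,0,0,0, 0,0.45,0,0.01,0,0,0, 0,0.54,0,0.03,0,0,0, 0,0.62,0,0.067,0,0,0, 0,0.62,0,0.067,0,0,0]' && python3 - <<'E'
from h import *
from plant import r
s=r.get_state(); print(inv(s["tool_pos"]))
go(C(.027,.045,.125),1.482)
E
```

```text
clock: 27.4
tool_pos: [0.6739, 0.1649, 0.139]
eef_rot: [0.044, 0.999, -0.0, -0.001]
contact_force: [-0.0, 0.1, 0.5]
opening: 0.004
finger_force: 0.0
clock: 28.2
tool_pos: [0.5816, 0.1746, 0.1312]
eef_rot: [0.043, 0.999, 0.0, 0.001]
contact_force: [0.8, 0.5, 0.5]
opening: 0.002
finger_force: 0.0
[0.0278006  0.04470363]
pos [0.5816 0.1746 0.1312] yaw 1.484 shift [0.005 0.002 0.041] turn [0.001 0.001 0.001] q [ 0.14  0.99 -1.    1.69  0.97  1.03  0.28] t 28.2 open 0.002 F 0.0
```

```bash
python3 -m pendant '[0,0.07,0,0.08,0,0,0, 0,0.147,0,0.15,0,0,0, 0,0.18,0,0.2,0,0,0, 0,0.213,0,0.26,0,0,0, 0,0.23,0,0.33,0,0,0, 0,0.233,0,0.4,0,0,0, 0,0.233,0,0.45,0,0,0, 0,0.233,0,0.49,0,0,0, 0,0.233,0,0.51,0,0,0, 0,0.233,0,0.525,0,0,0, 0,0.233,0,0.525,0,0,0]' && python3 - <<'E'
from h import *
from plant import r
s=r.get_state(); print(inv(s["tool_pos"]),s["contact_force"])
go(C(-.008,.045,.0525),1.482)
E
```

```text
clock: 29.3
tool_pos: [0.5473, 0.1768, 0.0537]
eef_rot: [0.044, 0.999, -0.001, 0.001]
contact_force: [-8.2, -7.3, 29.4]
opening: 0.006
finger_force: 14.5
[-0.00652477  0.04386402] [-8.24672834 -7.2688233  29.4496012 ]
pos [0.5473 0.1768 0.0537] yaw 1.482 shift [0.01  0.008 0.008] turn [-0.001  0.001  0.   ] q [ 0.1   1.07 -0.92  1.82  1.13  0.88  0.09] t 29.3 open 0.006 F 14.5
```

The lid is shut: fingertip at z = 54 mm with 29 N pressing. Now the left clamp: up, over, and down in front of it.

```bash
python3 -m pendant '[0,0,0,-0.3,0,0,0, 0,0,0,-0.6,0,0,0, 0,0,0,-0.9,0,0,0, 0,0,0,-1,0,0,0, 0,0.3,0.03,-1,0,0,0, 0,0.5,0.07,-1,0,0,0, 0,0.71,0.07,-1,0,0,0, 0,0.71,0.07,-1,0,0,0, 0,0.71,0.07,-1,0,0,0]' && python3 - <<'E'
from h import *
from plant import r
s=r.get_state(); print(inv(s["tool_pos"]),s["contact_force"])
go(C(-.112,.055,.113),1.482)
d=r.snapshot("scene"); cv2.imwrite("pics/s3.png",cv2.resize(d["img"][130:330,180:400,::-1],None,fx=2.5,fy=2.5,interpolation=cv2.INTER_CUBIC))
E
```

```text
clock: 30.2
tool_pos: [0.4425, 0.1965, 0.2]
eef_rot: [0.044, 0.999, -0.0, 0.0]
contact_force: [0.4, 0.3, 0.2]
opening: 0.007
finger_force: 0.0
[-0.11267991  0.05419067] [0.36625403 0.32555353 0.24718573]
pos [0.4425 0.1965 0.2   ] yaw 1.483 shift [-0.004  0.006  0.58 ] turn [-0.001  0.     0.   ] q [ 0.11  0.78 -1.08  2.    0.88  0.94  0.04] t 30.2 open 0.007 F 0.0
```

View pics/s3.png

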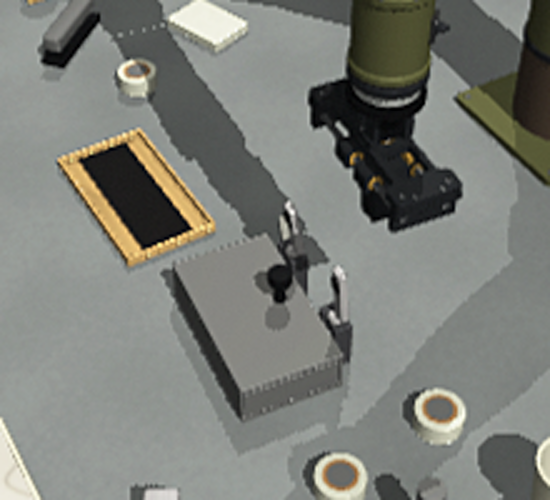

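The picture shows the lid lying flat and shut, both clamps upright at (340,290) and (290,225), and the rolls unmoved. Left clamp next.

```bash
python3 -m pendant '[0,0,0.006,0.3,0,0,0, 0,0,0.006,0.58,0,0,0, 0,0,0.006,0.58,0,0,0, 0,0,0.006,0.58,0,0,0]' && python3 -m pendant '[0,-0.12,0,0,0,0,0, 0,-0.23,0,0,0,0,0, 0,-0.35,0,0.013,0,0,0, 0,-0.457,0,0.073,0,0,0, 0,-0.527,0,0.147,0,0,0, 0,-0.58,0,0.233,0,0,0, 0,-0.607,0,0.29,0,0,0, 0,-0.61,0,0.31,0,0,0, 0,-0.61,0,0.32,0,0,0, 0,-0.61,0,0.32,0,0,0]' && python3 - <<'E'
from h import *
from plant import r
s=r.get_state(); print(inv(s["tool_pos"]),s["contact_force"])
go(C(-.02,.055,.065),1.482)
E
```

```text
clock: 30.65
tool_pos: [0.4428, 0.198, 0.1134]
eef_rot: [0.045, 0.999, 0.0, -0.001]
contact_force: [0.5, 0.6, -0.3]
opening: 0.005
finger_force: 0.0
clock: 31.65
tool_pos: [0.534, 0.1894, 0.0668]
eef_rot: [0.044, 0.999, -0.001, 0.001]
contact_force: [0.3, -2.4, 9.0]
opening: 0.004
finger_force: 4.9
[-0.02091969  0.05529645] [ 0.29832187 -2.39233587  9.03011387]
pos [0.534  0.1894 0.0668] yaw 1.482 shift [-0.006 -0.002  0.012] turn [-0.001  0.001  0.   ] q [ 0.07  1.04 -0.91  1.85  1.1   0.87  0.07] t 31.6 open 0.004 F 4.9
```

```bash
python3 -m pendant '[0,0,0,0.02,0,0,0, 0,0,0,0.02,0,0,0]' && python3 -m pendant '[0,0,0,-0.3,0,0,0, 0,0,0,-0.6,0,0,0, 0,0,0,-0.88,0,0,0, 0,0.2,-0.24,-0.9,0,0,0, 0,0.4,-0.48,-0.9,0,0,0, 0,0.607,-0.735,-0.9,0,0,0, 0,0.607,-0.735,-0.9,0,0,0, 0,0.607,-0.735,-0.9,0,0,0]' && python3 - <<'E'
from h import *
go(C(-.112,-.055,.113),1.482)
E
```

```text
clock: 31.85
tool_pos: [0.5341, 0.1895, 0.0663]
eef_rot: [0.044, 0.999, -0.001, 0.002]
contact_force: [-3.3, -6.4, 29.7]
opening: 0.005
finger_force: 14.7
clock: 32.65
tool_pos: [0.432, 0.0869, 0.1975]
eef_rot: [0.044, 0.999, -0.001, -0.0]
contact_force: [0.7, 0.9, 0.2]
opening: 0.006
finger_force: 0.0
pos [0.432  0.0869 0.1975] yaw 1.482 shift [-0.01   0.006  0.563] turn [-0.001 -0.     0.   ] q [ 0.35  0.74 -1.09  2.12  0.9   0.86  0.18] t 32.6 open 0.006 F 0.0
```

```bash
python3 -m pendant '[0,-0.01,0.006,0.3,0,0,0, 0,-0.01,0.006,0.56,0,0,0, 0,-0.01,0.006,0.56,0,0,0, 0,-0.01,0.006,0.56,0,0,0]' && python3 -m pendant '[0,-0.12,0,0,0,0,0, 0,-0.23,0,0,0,0,0, 0,-0.35,0,0.013,0,0,0, 0,-0.457,0,0.073,0,0,0, 0,-0.527,0,0.147,0,0,0, 0,-0.58,0,0.233,0,0,0, 0,-0.607,0,0.29,0,0,0, 0,-0.61,0,0.31,0,0,0, 0,-0.61,0,0.335,0,0,0, 0,-0.61,0,0.335,0,0,0]' && python3 -m pendant '[0,0,0,-0.3,0,0,0, 0,0,0,-0.6,0,0,0, 0,0,0,-0.88,0,0,0, 0,0,0,-0.88,0,0,0]' && python3 - <<'E'
from h import *
from plant import r
d=r.snapshot("scene"); cv2.imwrite("pics/s4.png",cv2.resize(d["img"][100:340,150:450,::-1],None,fx=2.4,fy=2.4,interpolation=cv2.INTER_CUBIC))
t=r.snapshot("top"); cv2.imwrite("pics/t4.png",t["img"][:,:,::-1])
go([.5698,.3476,.2],0)
E
```

```text
clock: 33.05
tool_pos: [0.4349, 0.0903, 0.1138]
eef_rot: [0.044, 0.999, 0.001, -0.0]
contact_force: [-0.4, 0.1, 0.3]
opening: 0.004
finger_force: 0.0
clock: 34.05
tool_pos: [0.5262, 0.0808, 0.0663]
eef_rot: [0.044, 0.999, -0.001, 0.002]
contact_force: [-3.0, -4.9, 26.0]
opening: 0.006
finger_force: 13.1
clock: 34.45
tool_pos: [0.5274, 0.0828, 0.2002]
eef_rot: [0.044, 0.999, 0.002, 0.004]
contact_force: [0.5, 1.0, 0.6]
opening: 0.008
finger_force: 0.0
pos [0.5254 0.0803 0.1956] yaw 1.482 shift [-0.138  1.801 -0.03 ] turn [0.    0.001 0.944] q [ 0.34  0.83 -1.05  1.87  0.87  0.99  0.38] t 34.5 open 0.002 F 0.0
```

View pics/s4.png

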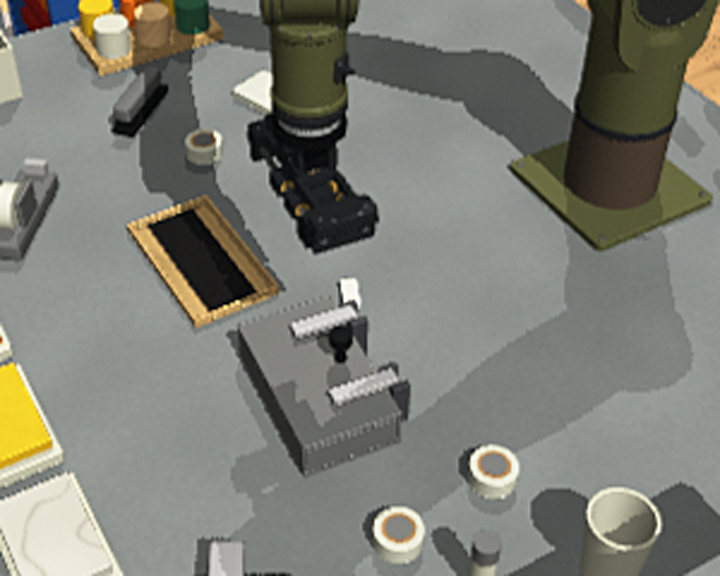

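Both clamps are down on the shut lid. The rolls stand at (400,530), (495,470) and (203,147). I've now used all 14 picture views, so from here I'll measure with image code. Rolls next, starting with roll A.

```bash
cat >> h.py <<'E'
def rolls(z=.026):
    """orange core rings seen by the wrist camera -> world centres at height z"""
    from plant import r
    d=r.snapshot("wrist"); c=cam(d); i=cv2.cvtColor(d["img"],cv2.COLOR_RGB2HSV)
    m=cv2.inRange(i,(5,80,60),(22,255,255)); m[300:]=0
    for k in cv2.findContours(m,cv2.RETR_EXTERNAL,cv2.CHAIN_APPROX_NONE)[0]:
        if len(k)<40: continue
        (u,v),ax,an=cv2.fitEllipse(k); b=cv2.boundingRect(k)
        p=plane(c,u,v,z); e=np.linalg.norm(plane(c,u+ax[1]/2,v,z)-p)*2
        print("ring",np.round([u,v],1),np.round(ax,1),b,"world",p.round(4),"dia",round(e,4))
E
python3 -m pendant '[0,-0.07,0.3,0,0,0,0, 0,-0.07,0.6,0,0,0,0, 0,-0.07,0.9,0,0,0,0, 1,-0.07,0.9,0,0,0,0, 1,-0.07,0.9,0,0,0,0]' && python3 -m pendant '[1,-0.07,0.3,0,0,0,0.1, 1,-0.07,0.6,0,0,0,0.2, 1,-0.07,0.9,0,0,0,0.3, 1,-0.07,0.9,0,0,0,0.4, 1,-0.07,0.9,0,0,0,0.5, 1,-0.07,0.9,0,0,0,0.6, 1,-0.07,0.9,0,0,0,0.7, 1,-0.07,0.9,0,0,0,0.8, 1,-0.07,0.9,0,0,0,0.9, 1,-0.07,0.9,0,0,0,0.943, 1,-0.07,0.9,0,0,0,0.943, 1,-0.07,0.9,0,0,0,0.943]' && python3 - <<'E'
from h import *
rolls()
go([.5698,.3476,.004],0)
E
```

```text
clock: 35.05
tool_pos: [0.5467, 0.2144, 0.1933]
eef_rot: [0.043, 0.999, -0.001, -0.001]
contact_force: [0.7, -0.1, -0.3]
opening: 0.167
finger_force: 0.0
clock: 36.25
tool_pos: [0.5708, 0.3455, 0.1943]
eef_rot: [0.706, 0.708, -0.001, 0.001]
contact_force: [0.4, 0.9, 0.3]
opening: 0.998
finger_force: 0.0
ring [138.  202.6] [36.7 41.7] (118, 183, 41, 40) world [0.4377 0.331  0.026 ] dia 0.0375
ring [286.3 184.6] [39.4 40.4] (266, 165, 42, 40) world [0.571  0.3478 0.026 ] dia 0.0358
pos [0.5707 0.346  0.1944] yaw 0.002 shift [ 0.013 -0.005  1.269] turn [-0.001  0.001  0.001] q [-0.3   0.86 -0.64  1.45  0.56  1.02 -1.07] t 36.3 open 1.002 F 0.0
```

```bash
python3 -m pendant '[1,0.012,0,0.3,0,0,0, 1,0.012,0,0.6,0,0,0, 1,0.012,0,0.85,0,0,0, 1,0.012,0,0.95,0,0,0, 1,0.012,0,0.95,0,0,0]' 20 && python3 -m pendant '[1,0,0,0.15,0,0,0, 1,0,0,0.31,0,0,0, 1,0,0,0.31,0,0,0, 1,0,0,0.31,0,0,0, 0.4,0,0,0.31,0,0,0, 0.4,0,0,0.31,0,0,0, 0.4,0,0,0.31,0,0,0, 0.4,0,0,0.31,0,0,0, 0.4,0,0,0.31,0,0,0, 0.4,0,0,0.31,0,0,0]' 20 && python3 -m pendant '[0.4,0,0,-0.2,0,0,0, 0.4,0,0,-0.5,0,0,0, 0.4,0,0,-0.8,0,0,0, 0.4,0,0,-1,0,0,0, 0.4,0,0,-1,0,0,0]' 20 && python3 - <<'E'
from h import *
go(Tr(0,-.07,.18),.0215)
E
```

```text
clock: 36.8
tool_pos: [0.5694, 0.3481, 0.0505]
eef_rot: [0.707, 0.708, -0.002, -0.0]
contact_force: [-0.6, 0.1, -0.0]
opening: 0.999
finger_force: 0.0
clock: 37.8
tool_pos: [0.5708, 0.3495, 0.0066]
eef_rot: [0.707, 0.707, 0.0, 0.0]
contact_force: [0.3, -0.4, 3.0]
opening: 0.609
finger_force: 20.0
clock: 38.3
tool_pos: [0.5726, 0.3518, 0.1612]
eef_rot: [0.707, 0.707, 0.004, 0.0]
contact_force: [-0.0, -0.8, -1.0]
opening: 0.605
finger_force: 20.0
pos [0.5726 0.3518 0.1612] yaw 0.0 shift [-3.781 -0.007 -0.148] turn [ 0.004 -0.004 -0.013] q [-0.31  0.9  -0.62  1.48  0.59  0.95 -1.1 ] t 38.3 open 0.605 F 20.0
```

```bash
python3 -m pendant '[0.4,-0.3,0,-0.15,0,0,0, 0.4,-0.6,0,-0.15,0,0,0, 0.4,-0.95,0,-0.15,0,0,0, 0.4,-0.95,0,-0.15,0,0,0]' && python3 -m pendant '[0.4,-0.3,0,0,0,0,0, 0.4,-0.6,0,0,0,0,0, 0.4,-0.95,0,0,0,0,0, 0.4,-0.95,0,0,0,0,0]' && python3 -m pendant '[0.4,-0.3,0,0,0,0,0, 0.4,-0.6,0,0,0,0,0, 0.4,-0.95,0,0,0,0,0, 0.4,-0.95,0,0,0,0,0]' && python3 -m pendant '[0.4,-0.3,0,0,0,0,0, 0.4,-0.6,0,0,0,0,-0.013, 0.4,-0.93,0,0,0,0,-0.013, 0.4,-0.93,0,0,0,0,-0.013, 0.4,-0.93,0,0,0,0,-0.013]' && python3 - <<'E'
from h import *
go(Tr(0,-.07,.0112),.0215)
E
```

```text
clock: 38.7
tool_pos: [0.5712, 0.1959, 0.1763]
eef_rot: [0.71, 0.704, -0.005, 0.003]
contact_force: [0.3, -0.9, -0.9]
opening: 0.605
finger_force: 20.0
clock: 39.1
tool_pos: [0.57, 0.0538, 0.1763]
eef_rot: [0.711, 0.703, -0.005, 0.001]
contact_force: [0.5, -0.8, -1.0]
opening: 0.603
finger_force: 20.0
clock: 39.5
tool_pos: [0.5692, -0.0883, 0.1763]
eef_rot: [0.711, 0.703, -0.004, 0.001]
contact_force: [-0.9, -0.4, -1.1]
opening: 0.607
finger_force: 20.0
clock: 40.0
tool_pos: [0.5701, -0.2189, 0.1772]
eef_rot: [0.701, 0.713, -0.001, -0.001]
contact_force: [0.3, 1.6, -1.0]
opening: 0.605
finger_force: 20.0
pos [ 0.5701 -0.2189  0.1772] yaw 0.017 shift [0.022 0.012 1.107] turn [-0.001 -0.    -0.003] q [ 0.67  0.83 -0.71  1.65  0.65  0.91 -0.27] t 40.0 open 0.605 F 20.0
```

```bash
python3 -m pendant '[0.4,0.022,0.012,0.3,0,0,0, 0.4,0.022,0.012,0.6,0,0,0, 0.4,0.022,0.012,0.85,0,0,0, 0.4,0.022,0.012,0.95,0,0,0, 0.4,0.022,0.012,0.95,0,0,0]' && python3 -m pendant '[0.4,0,0,0.06,0,0,0, 0.4,0,0,0.12,0,0,0, 0.4,0,0,0.16,0,0,0, 0.4,0,0,0.16,0,0,0, 0.4,0,0,0.16,0,0,0]' && python3 - <<'E'
from h import *
go(Tr(0,-.07,.0112),.0215)
E
```

```text
clock: 40.5
tool_pos: [0.5716, -0.212, 0.0343]
eef_rot: [0.699, 0.715, -0.001, -0.002]
contact_force: [-0.6, 0.5, 0.2]
opening: 0.607
finger_force: 20.0
clock: 41.0
tool_pos: [0.573, -0.2143, 0.0125]
eef_rot: [0.7, 0.714, 0.0, 0.0]
contact_force: [-1.0, -0.2, -0.7]
opening: 0.604
finger_force: 20.0
pos [ 0.573  -0.2143  0.0125] yaw 0.021 shift [-0.007 -0.01   0.009] turn [ 0.  0. -0.] q [ 0.58  1.05 -0.54  1.72  0.86  0.63 -0.44] t 41.0 open 0.604 F 20.0
```

```bash
python3 -m pendant '[0.4,-0.007,-0.01,0.007,0,0,0, 0.4,-0.007,-0.01,0.007,0,0,0, 0.71,-0.007,-0.01,0.007,0,0,0, 0.71,-0.007,-0.01,0.007,0,0,0, 0.71,-0.007,-0.01,0.007,0,0,0, 0.71,-0.007,-0.01,-0.2,0,0,0, 0.71,-0.007,-0.01,-0.5,0,0,0, 0.71,-0.007,-0.01,-0.8,0,0,0, 0.71,-0.007,-0.01,-1,0,0,0]' && python3 -m pendant '[1,-0.3,-0.2,-0.15,0,0,0, 1,-0.6,-0.45,-0.15,0,0,0, 1,-0.92,-0.69,-0.15,0,0,0, 1,-0.92,-0.69,-0.15,0,0,0, 1,-0.92,-0.69,-0.15,0,0,0]' && python3 - <<'E'
from h import *
rolls()
go([.4688,-.3517,.005],0.0)
E
```

```text
clock: 41.9
tool_pos: [0.5724, -0.215, 0.1654]
eef_rot: [0.699, 0.715, 0.001, 0.001]
contact_force: [-0.5, -0.2, 0.5]
opening: 0.71
finger_force: 0.0
clock: 42.4
tool_pos: [0.4665, -0.3608, 0.1841]
eef_rot: [0.703, 0.712, -0.002, -0.0]
contact_force: [-0.2, 0.3, 0.7]
opening: 1.001
finger_force: 0.0
ring [289.  178.8] [41.2 42.1] (268, 158, 43, 42) world [ 0.4685 -0.3511  0.026 ] dia 0.0359
ring [431.    5.1] [43.8 49.3] (406, 0, 51, 31) world [ 0.5726 -0.2175  0.026 ] dia 0.0368
ring [419.8  25.2] [ 62.  178.5] (343, 0, 159, 56) world [ 0.5658 -0.2311  0.026 ] dia 0.1351
pos [ 0.469  -0.3577  0.1845] yaw 0.017 shift [4.100e-02 1.000e-03 1.197e+00] turn [-0.001  0.     0.011] q [ 0.98  0.8  -0.73  1.71  0.66  0.89 -0.02] t 42.5 open 1.005 F 0.0
```

```bash
python3 -m pendant '[1,0.043,-0.002,0.3,0,0,0.01, 1,0.043,-0.002,0.6,0,0,0.01, 1,0.043,-0.002,0.85,0,0,0.01, 1,0.043,-0.002,0.95,0,0,0.01, 1,0.043,-0.002,0.95,0,0,0.01]' 20 && python3 -m pendant '[1,0,0,0.12,0,0,0, 1,0,0,0.23,0,0,0, 1,0,0,0.23,0,0,0, 1,0,0,0.23,0,0,0, 0.4,0,0,0.23,0,0,0, 0.4,0,0,0.23,0,0,0, 0.4,0,0,0.23,0,0,0, 0.4,0,0,0.23,0,0,0, 0.4,0,0,0.23,0,0,0, 0.4,0,0,0.23,0,0,0]' 20 && python3 -m pendant '[0.4,0,0,-0.2,0,0,0, 0.4,0,0,-0.5,0,0,0, 0.4,0,0,-0.8,0,0,0, 0.4,0,0,-1,0,0,0, 0.4,0,0,-1,0,0,0]' 20 && python3 - <<'E'
from h import *
go(Tr(0,0,.17),.0215)
E
```

```text
clock: 42.95
tool_pos: [0.4703, -0.347, 0.0407]
eef_rot: [0.704, 0.71, 0.0, -0.002]
contact_force: [-0.7, 0.5, 0.6]
opening: 0.999
finger_force: 0.0
clock: 43.95
tool_pos: [0.4702, -0.3491, 0.0079]
eef_rot: [0.705, 0.709, -0.0, 0.0]
contact_force: [0.0, 0.5, 3.1]
opening: 0.606
finger_force: 20.0
clock: 44.45
tool_pos: [0.473, -0.3498, 0.1619]
eef_rot: [0.705, 0.709, 0.001, 0.004]
contact_force: [0.1, -0.0, -1.0]
opening: 0.608
finger_force: 20.0
pos [ 0.473  -0.3498  0.1619] yaw 0.005 shift [ 1.359  0.654 -0.054] turn [ 0.005  0.002 -0.01 ] q [ 0.95  0.82 -0.71  1.74  0.7   0.84 -0.08] t 44.5 open 0.608 F 20.0
```

```bash
python3 -m pendant '[0.4,0.3,0.15,-0.05,0,0,0, 0.4,0.6,0.3,-0.05,0,0,-0.01, 0.4,0.9,0.5,-0.05,0,0,-0.01, 0.4,0.95,0.65,-0.05,0,0,-0.01, 0.4,0.95,0.65,-0.05,0,0,-0.01]' && python3 -m pendant '[0.4,0.2,0,0,0,0,0, 0.4,0.41,0,0,0,0,0, 0.4,0.41,0,0,0,0,0, 0.4,0.41,0,0.1,0,0,0, 0.4,0.41,0,0.3,0,0,0, 0.4,0.41,0,0.6,0,0,0, 0.4,0.41,0,0.85,0,0,0, 0.4,0.41,0,0.85,0,0,0, 0.4,0.41,0,0.85,0,0,0]' && python3 - <<'E'
from h import *
go(Tr(0,0,.013),.0215)
E
```

```text
clock: 44.95
tool_pos: [0.5704, -0.2011, 0.1646]
eef_rot: [0.697, 0.717, 0.002, -0.0]
contact_force: [-0.9, 0.4, -1.0]
opening: 0.612
finger_force: 20.0
clock: 45.85
tool_pos: [0.5647, -0.1458, 0.0368]
eef_rot: [0.7, 0.714, -0.001, -0.001]
contact_force: [0.2, 0.4, -0.1]
opening: 0.607
finger_force: 20.0
pos [ 0.5647 -0.1458  0.0368] yaw 0.02 shift [0.001 0.036 0.159] turn [-0.002  0.    -0.001] q [ 0.47  0.98 -0.53  1.81  0.85  0.6  -0.58] t 45.9 open 0.607 F 20.0
```

Lower, release and rise, then head for roll B.

```bash
python3 -m pendant '[0.4,0,0.04,0.05,0,0,0, 0.4,0,0.04,0.1,0,0,0, 0.4,0,0.04,0.158,0,0,0, 0.4,0,0.04,0.158,0,0,0, 0.4,0,0.04,0.158,0,0,0]' && python3 -m pendant '[0.71,0,0,0,0,0,0, 0.71,0,0,0,0,0,0, 0.71,0,0,0,0,0,0, 0.71,0,0,-0.2,0,0,0, 0.71,0,0,-0.5,0,0,0, 0.71,0,0,-0.8,0,0,0, 0.71,0,0,-1,0,0,0]' && python3 -m pendant '[1,0.3,-0.05,-0.15,0,0,0, 1,0.6,-0.15,-0.15,0,0,0, 1,0.95,-0.28,-0.15,0,0,0, 1,0.95,-0.28,-0.15,0,0,0]' && python3 -m pendant '[1,0.3,-0.05,0,0,0,0, 1,0.6,-0.15,0,0,0,0, 1,0.95,-0.3,0,0,0,0, 1,0.95,-0.3,0,0,0,0]' && python3 -m pendant '[1,0.3,-0.05,0,0,0,0, 1,0.6,-0.15,0,0,0,0, 1,0.95,-0.3,0,0,0,0.01, 1,0.95,-0.3,0,0,0,0.01, 1,0.95,-0.3,0,0,0,0.01]' && python3 - <<'E'
from h import *
rolls()
go([.4377,.331,.006],0.0)
E
```

```text
clock: 46.35
tool_pos: [0.5716, -0.1443, 0.014]
eef_rot: [0.699, 0.715, -0.0, -0.0]
contact_force: [-0.2, 0.5, -1.1]
opening: 0.605
finger_force: 20.0
clock: 47.05
tool_pos: [0.5726, -0.1441, 0.1672]
eef_rot: [0.699, 0.715, 0.001, 0.001]
contact_force: [0.4, -1.4, 0.1]
opening: 0.708
finger_force: 0.0
clock: 47.45
tool_pos: [0.5246, 0.0046, 0.1879]
eef_rot: [0.696, 0.718, 0.002, -0.001]
contact_force: [0.3, 0.1, 0.2]
opening: 0.999
finger_force: 0.0
clock: 47.85
tool_pos: [0.4763, 0.1456, 0.1875]
eef_rot: [0.696, 0.718, 0.002, -0.002]
contact_force: [0.7, -0.4, 0.6]
opening: 0.998
finger_force: 0.0
clock: 48.35
tool_pos: [0.4302, 0.2814, 0.1867]
eef_rot: [0.704, 0.71, 0.0, -0.0]
contact_force: [-0.1, -0.2, -0.3]
opening: 1.003
finger_force: 0.0
ring [295.7 131.3] [43.4 44.1] (274, 109, 44, 45) world [0.4379 0.3312 0.026 ] dia 0.0366
pos [0.4312 0.2791 0.1864] yaw 0.006 shift [0.348 0.045 1.202] turn [0.    0.001 0.004] q [-0.28  0.69 -0.63  1.94  0.61  0.72 -1.28] t 48.4 open 0.999 F 0.0
```

```bash
python3 -m pendant '[1,0.2,0.043,0.1,0,0,0, 1,0.35,0.043,0.3,0,0,0, 1,0.35,0.043,0.6,0,0,0, 1,0.35,0.043,0.85,0,0,0, 1,0.35,0.043,0.95,0,0,0, 1,0.35,0.043,0.95,0,0,0]' 20 && python3 -m pendant '[1,0,0,0.12,0,0,0, 1,0,0,0.245,0,0,0, 1,0,0,0.245,0,0,0, 1,0,0,0.245,0,0,0, 0.4,0,0,0.245,0,0,0, 0.4,0,0,0.245,0,0,0, 0.4,0,0,0.245,0,0,0, 0.4,0,0,0.245,0,0,0, 0.4,0,0,0.245,0,0,0, 0.4,0,0,0.245,0,0,0]' 20 && python3 -m pendant '[0.4,0,0,-0.2,0,0,0, 0.4,0,0,-0.5,0,0,0, 0.4,0,0,-0.8,0,0,0, 0.4,0,0,-1,0,0,0, 0.4,0,0,-1,0,0,0]' 20 && python3 - <<'E'
from h import *
go(Tr(0,.07,.19),.0215)
E
```

```text
clock: 49.0
tool_pos: [0.4375, 0.3284, 0.0416]
eef_rot: [0.706, 0.708, -0.003, 0.001]
contact_force: [0.2, -0.2, 0.2]
opening: 0.997
finger_force: 0.0
clock: 50.0
tool_pos: [0.437, 0.3329, 0.0076]
eef_rot: [0.705, 0.709, 0.0, 0.0]
contact_force: [0.8, -0.7, 3.7]
opening: 0.605
finger_force: 20.0
clock: 50.5
tool_pos: [0.4383, 0.3348, 0.161]
eef_rot: [0.705, 0.709, 0.004, -0.0]
contact_force: [-0.7, 0.1, -1.2]
opening: 0.608
finger_force: 20.0
pos [0.4383 0.3348 0.161 ] yaw 0.005 shift [-2.738  0.855 -0.204] turn [ 0.003 -0.003 -0.01 ] q [-0.38  0.76 -0.61  1.86  0.64  0.72 -1.35] t 50.5 open 0.608 F 20.0
```

```bash
python3 -m pendant '[0.4,0,0,-0.2,0,0,0, 0.4,-0.3,0.1,-0.2,0,0,0, 0.4,-0.6,0.2,-0.2,0,0,0, 0.4,-0.91,0.285,-0.2,0,0,0, 0.4,-0.91,0.285,-0.2,0,0,0]' && python3 -m pendant '[0.4,-0.3,0.1,0,0,0,0, 0.4,-0.6,0.2,0,0,0,0, 0.4,-0.91,0.285,0,0,0,0, 0.4,-0.91,0.285,0,0,0,0]' && python3 -m pendant '[0.4,-0.3,0.1,0,0,0,0, 0.4,-0.6,0.2,0,0,0,-0.01, 0.4,-0.9,0.28,0,0,0,-0.01, 0.4,-0.9,0.28,0,0,0,-0.01, 0.4,-0.9,0.28,0,0,0,-0.01]' && python3 - <<'E'
from h import *
rolls(.0306)
go(Tr(0,.07,.0127),.0215)
E
```

```text
clock: 51.0
tool_pos: [0.4817, 0.1862, 0.1847]
eef_rot: [0.709, 0.705, -0.005, 0.002]
contact_force: [0.1, 0.4, -1.2]
opening: 0.605
finger_force: 20.0
clock: 51.4
tool_pos: [0.5244, 0.0508, 0.1848]
eef_rot: [0.71, 0.705, -0.004, 0.001]
contact_force: [-0.5, 0.1, -2.1]
opening: 0.607
finger_force: 20.0
clock: 51.9
tool_pos: [0.5659, -0.0749, 0.1859]
eef_rot: [0.7, 0.714, -0.0, -0.001]
contact_force: [-0.4, 0.5, -0.7]
opening: 0.608
finger_force: 20.0
ring [285.2 295.1] [66. 84.] (239, 259, 93, 41) world [ 0.5669 -0.1745  0.0306] dia 0.0783
ring [288.4 202.7] [130.3 143.2] (221, 146, 137, 116) world [ 0.568  -0.085   0.0306] dia 0.1233
pos [ 0.5659 -0.073   0.1863] yaw 0.022 shift [-0.019  0.019  1.157] turn [-0.001 -0.001  0.   ] q [ 0.45  0.77 -0.71  1.77  0.64  0.85 -0.54] t 52.0 open 0.609 F 20.0
```

```bash
python3 -m pendant '[0.4,-0.018,0.02,0.3,0,0,0, 0.4,-0.018,0.02,0.6,0,0,0, 0.4,-0.018,0.02,0.85,0,0,0, 0.4,-0.018,0.02,1,0,0,0, 0.4,-0.018,0.02,1,0,0,0]' && python3 - <<'E'
from h import *
go(Tr(0,.07,.0127),.0215)
E
```

```text
clock: 52.45
tool_pos: [0.5669, -0.0743, 0.0343]
eef_rot: [0.698, 0.716, -0.002, -0.003]
contact_force: [-0.5, 0.7, -0.2]
opening: 0.606
finger_force: 20.0
pos [ 0.5669 -0.0743  0.0343] yaw 0.026 shift [-0.009  0.011  0.144] turn [-0.004 -0.001  0.003] q [ 0.35  0.98 -0.53  1.84  0.86  0.58 -0.72] t 52.5 open 0.606 F 20.0
```

```bash
python3 -m pendant '[0.4,-0.005,0.01,0.05,0,0,0, 0.4,-0.005,0.01,0.1,0,0,0, 0.4,-0.005,0.01,0.15,0,0,0, 0.4,-0.005,0.01,0.15,0,0,0, 0.4,-0.005,0.01,0.15,0,0,0]' && python3 -m pendant '[0.71,0,0,0,0,0,0, 0.71,0,0,0,0,0,0, 0.71,0,0,0,0,0,0, 0.71,0,0,-0.2,0,0,0, 0.71,0,0,-0.5,0,0,0, 0.71,0,0,-0.8,0,0,0, 0.71,0,0,-1,0,0,0]' && python3 -m pendant '[1,-0.3,-0.3,-0.4,0,0,0, 1,-0.55,-0.4,-0.8,0,0,0, 1,-0.55,-0.4,-1,0,0,0, 1,-0.55,-0.4,-1,0,0,0, 1,-0.55,-0.4,-1,0,0,0]' && python3 - <<'E'
from h import *
from plant import r
rolls(.0306)
t=r.snapshot("top"); i=cv2.cvtColor(t["img"],cv2.COLOR_RGB2HSV); cv2.imwrite("pics/t9.png",t["img"][:,:,::-1])
print("tray rolls expected px",[proj("top",Tr(0,y,.0306)).round(1).tolist() for y in (-.07,0,.07)])
go(Tr(0,0,.3),.02)
E
```

```text
clock: 52.95
tool_pos: [0.5713, -0.0779, 0.015]
eef_rot: [0.7, 0.715, 0.0, 0.0]
contact_force: [0.3, -0.5, -0.2]
opening: 0.605
finger_force: 20.0
clock: 53.65
tool_pos: [0.572, -0.0775, 0.1679]
eef_rot: [0.699, 0.715, 0.001, 0.001]
contact_force: [-0.5, -0.6, 0.0]
opening: 0.709
finger_force: 0.0
clock: 54.15
tool_pos: [0.5141, -0.1639, 0.3189]
eef_rot: [0.701, 0.713, 0.001, 0.004]
contact_force: [0.5, 1.1, -1.0]
opening: 0.997
finger_force: 0.0
ring [545.2 271.2] [16.  40.1] (527, 263, 33, 17) world [ 0.8626 -0.3019  0.0306] dia 0.0535
ring [328.8 206.9] [26.6 28.6] (315, 193, 29, 28) world [ 0.5709 -0.2172  0.0306] dia 0.0358
ring [362.  195.4] [29.7 86.2] (336, 146, 42, 81) world [ 0.6112 -0.2017  0.0306] dia 0.1069
ring [551. 211.] [ 16.7 119. ] (539, 138, 21, 94) world [ 0.8511 -0.2185  0.0306] dia 0.1509
ring [355.7 141. ] [29.2 30.9] (341, 126, 31, 31) world [ 0.5986 -0.1354  0.0306] dia 0.0367
ring [335.3  91. ] [30.9 32.9] (320, 75, 32, 33) world [ 0.5713 -0.0795  0.0306] dia 0.0375
ring [328.2 133.9] [103.7 189.6] (281, 55, 103, 172) world [ 0.5656 -0.1276  0.0306] dia 0.2238
tray rolls expected px [[358.7, 185.9], [333.1, 186.5], [307.5, 187.1]]
pos [ 0.5127 -0.1619  0.315 ] yaw 0.02 shift [0.101 0.384 0.1  ] turn [0. 0. 0.] q [ 0.72  0.58 -0.84  1.71  0.49  1.07 -0.25] t 54.2 open 1.0 F 0.0
```

The middle roll has been knocked back to tray (0.029, 0.010), against the rear wall. I'll grip it just above the wall height and drag it back onto the strip.

```bash
python3 -m pendant '[1,0.1,0.3,0.3,0,0,0, 1,0.177,0.573,0.6,0,0,0, 1,0.177,0.573,0.8,0,0,0, 1,0.177,0.573,0.8,0,0,0, 1,0.177,0.573,0.8,0,0,0]' && python3 - <<'E'
from h import *
rolls(.0306)
go([.5986,-.1354,.0165],.0215)
E
```

```text
clock: 54.75
tool_pos: [0.5968, -0.132, 0.1927]
eef_rot: [0.699, 0.715, -0.001, -0.002]
contact_force: [0.2, -0.7, 0.3]
opening: 0.997
finger_force: 0.0
ring [256.8 277.1] [34.3 38.1] (238, 260, 39, 35) world [ 0.5708 -0.2171  0.0306] dia 0.0358
ring [553.1 266. ] [12.2 79.9] (544, 217, 16, 63) world [ 0.8452 -0.1988  0.0306] dia 0.0737
ring [288.5 193.3] [39.5 41. ] (268, 174, 42, 40) world [ 0.5985 -0.1354  0.0306] dia 0.0359
ring [257.3 127.2] [42.9 44.3] (236, 105, 44, 45) world [ 0.5711 -0.0795  0.0306] dia 0.0368
ring [257.5 183. ] [139.5 253.3] (185, 77, 141, 222) world [ 0.5713 -0.1269  0.0306] dia 0.2196
pos [ 0.5977 -0.1326  0.1947] yaw 0.023 shift [-0.02   0.007  1.188] turn [-0.001 -0.     0.001] q [ 0.53  0.81 -0.73  1.63  0.63  0.95 -0.4 ] t 54.8 open 1.005 F 0.0
```

```bash
python3 -m pendant '[1,-0.02,0.005,0.3,0,0,0, 1,-0.02,0.005,0.6,0,0,0, 1,-0.02,0.005,0.85,0,0,0, 1,-0.02,0.005,1,0,0,0, 1,-0.02,0.005,1,0,0,0, 1,-0.02,0.005,1,0,0,0]' 10 && python3 -m pendant '[1,0,0,0.08,0,0,0, 1,0,0,0.165,0,0,0, 1,0,0,0.165,0,0,0, 1,0,0,0.165,0,0,0]' 10 && python3 - <<'E'
from h import *
go(Tr(.0288,.0095,.017),.0215)
E
```

```text
clock: 55.4
tool_pos: [0.6001, -0.1366, 0.047]
eef_rot: [0.7, 0.714, 0.001, 0.001]
contact_force: [0.6, 0.9, 1.4]
opening: 1.0
finger_force: 0.0
clock: 55.8
tool_pos: [0.5989, -0.1363, 0.0198]
eef_rot: [0.7, 0.715, -0.0, -0.0]
contact_force: [-1.1, -1.2, -0.5]
opening: 0.999
finger_force: 0.0
pos [ 0.5989 -0.1363  0.0198] yaw 0.021 shift [ 0.006 -0.002  0.019] turn [-0. -0. -0.] q [ 0.45  1.04 -0.56  1.71  0.85  0.65 -0.57] t 55.8 open 0.999 F 0.0
```

```bash
python3 -m pendant '[1,0.003,0,0.015,0,0,0, 1,0.003,0,0.015,0,0,0, 0.4,0.003,0,0.015,0,0,0, 0.4,0.003,0,0.015,0,0,0, 0.4,0.003,0,0.015,0,0,0, 0.4,0.003,0,0.015,0,0,0, 0.4,0.003,0,0.015,0,0,0, 0.4,0.003,0,0.015,0,0,0]' 10 && python3 -m pendant '[0.4,-0.02,-0.05,0,0,0,0, 0.4,-0.04,-0.1,0,0,0,0, 0.4,-0.06,-0.15,0,0,0,0, 0.4,-0.075,-0.19,0,0,0,0, 0.4,-0.075,-0.19,0,0,0,0, 0.4,-0.075,-0.19,0,0,0,0]' && python3 - <<'E'
from h import *
go(Tr(0,-.002,.017),.0215)
E
```

```text
clock: 56.6
tool_pos: [0.599, -0.1358, 0.0178]
eef_rot: [0.7, 0.715, -0.0, -0.0]
contact_force: [-0.4, 0.1, 1.1]
opening: 0.61
finger_force: 10.0
clock: 57.2
tool_pos: [0.5701, -0.1482, 0.0178]
eef_rot: [0.7, 0.714, -0.001, -0.0]
contact_force: [-1.7, -1.2, 1.6]
opening: 0.611
finger_force: 10.0
pos [ 0.5701 -0.1482  0.0178] yaw 0.021 shift [ 0.005 -0.     0.005] turn [-0.001  0.    -0.   ] q [ 0.47  1.02 -0.53  1.79  0.89  0.59 -0.6 ] t 57.2 open 0.611 F 10.0
```

Release, rise, and check everything from above and from the fixed cameras.

```bash
python3 -m pendant '[0.71,0,0,0,0,0,0, 0.71,0,0,0,0,0,0, 0.71,0,0,0,0,0,0, 0.71,0,0,-0.2,0,0,0, 0.71,0,0,-0.5,0,0,0, 0.71,0,0,-0.8,0,0,0, 0.71,0,0,-1,0,0,0]' && python3 -m pendant '[1,-0.1,-0.3,-0.3,0,0,0, 1,-0.1,-0.4,-0.6,0,0,0, 1,-0.1,-0.4,-0.9,0,0,0, 1,-0.1,-0.4,-0.95,0,0,0, 1,-0.1,-0.4,-0.95,0,0,0]' && python3 - <<'E'
from h import *
from plant import r
rolls(.0306)
s0=cv2.imread("pics/s4.png"); d=r.snapshot("scene"); n=cv2.resize(d["img"][100:340,150:450,::-1],None,fx=2.4,fy=2.4,interpolation=cv2.INTER_CUBIC)
df=cv2.absdiff(s0,n).max(2)
print("case/lid region diff",np.percentile(df[290:470,240:410],[50,90,99])," px>40:",int((df[290:470,240:410]>40).sum()))
t=r.snapshot("top")["img"][:,:,::-1]; t0=cv2.imread("pics/top0.png")
for nm,(u,v) in dict(pencup=(91,249),glue=(117,200),eraser=(277,238),cards=(437,278),stapler=(461,208)).items():
    p=t0[v-12:v+12,u-14:u+14]; a=t[v-25:v+25,u-28:u+28]; m=cv2.matchTemplate(a,p,cv2.TM_CCOEFF_NORMED); _,q,_,l=cv2.minMaxLoc(m); print(nm,"shift px",l[0]-14,l[1]-13,round(q,2))
print(r.get_state()["clock"],r.get_state()["contact_force"])
E
```

```text
clock: 57.9
tool_pos: [0.5719, -0.1471, 0.1707]
eef_rot: [0.699, 0.715, 0.001, 0.001]
contact_force: [1.2, -0.6, 0.5]
opening: 0.713
finger_force: 0.0
clock: 58.4
tool_pos: [0.5125, -0.1639, 0.3124]
eef_rot: [0.7, 0.714, 0.001, 0.002]
contact_force: [0.8, -0.9, 0.1]
opening: 1.001
finger_force: 0.0
ring [546.8 273.1] [12.8 30.2] (533, 267, 27, 13) world [ 0.8574 -0.2989  0.0306] dia 0.0396
ring [331.  209.3] [27.3 28.6] (317, 195, 29, 29) world [ 0.5708 -0.2174  0.0306] dia 0.0353
ring [553.1 218.4] [12.5 86.9] (544, 165, 16, 70) world [ 0.8481 -0.224   0.0306] dia 0.1087
ring [333.7 152.6] [29.6 30.7] (319, 138, 31, 31) world [ 0.57   -0.1478  0.0306] dia 0.0361
ring [338.3  91.7] [31.3 33.6] (322, 75, 33, 34) world [ 0.5712 -0.0795  0.0306] dia 0.0377
ring [332.  138.9] [105.7 198.8] (283, 55, 105, 174) world [ 0.5671 -0.1319  0.0306] dia 0.2318
case/lid region diff [ 6. 18. 40.]  px>40: 295
pencup shift px 0 0 0.99
glue shift px 0 0 0.98
eraser shift px 0 0 0.99
cards shift px 13 -13 0.65
stapler shift px 7 8 0.84
58.55 [-0.3462921   0.27201752  0.35075786]
```

```bash
python3 -c "
from plant import r
print(r.finish_job())"
```

```text
the job is handed in; nothing more can be done
None
```

I handed the job in after 58.6 s of the 208 s: three boxes are in a row in the case, the lid is shut with both clamps down, and three rolls are in a row in the tray, one having been knocked and put back. No verdict came back; image checks showed the cup, glue stick and eraser unmoved but were inconclusive for the card pack and stapler, which no move came near.

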